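# Set the parcel-length gates before the shift

### The arm

A 6-joint arm with a two-finger parallel gripper is mounted at the origin on the work surface. World frame = base frame: x ahead of the robot, y to its left, z up, the work surface at z = 0. Lengths are in mm, angles in degrees, forces in N, time in s.
With the tool pointing down it reaches from about 275 to 825 mm from the base axis. Payload 5.2 kg.
Tool frame: the origin (TCP) lies on the centre line of the jaws, within the pads' length; the fingertips stand 11 mm ahead of it and the grasp point (between the pads) lies 8 mm behind it; z points along the fingers, y is the line along which they close (so a half turn about z gives the same grasp; the last joint's range is limited). The gripper opens to 93 mm and grips with 3 to 60 N. Pads are 15 mm wide; open, the fingers measure 128 mm over their backs; the gripper's body (75 mm by 188 mm) begins 65 mm behind the grasp point.
Start: joints at [-84.557, 14.817, 87.949, -0, 77.235, -11.62], TCP at [161.401, -525.79, 229.653] pointing down, gripper open.
Joint ranges: [-179.93, 179.93], [-52.35, 119.4], [10.71, 147.94], [-69.91, 249.91], [12.55, 155.21], [-178.61, 178.61]. Speed limits (degrees/s): [147.25, 147.25, 180, 180, 180, 180].

### API

Orientations are given as a 3x3 rotation matrix whose columns are the frame's x, y, z axes.
In Python, from workcell import r, viewer gives the robot as it stands.
- The arm moves only by the shell command python3 -m crank 'ROWS' [FORCE]. ROWS is a JSON object of lists of equal length, an entry for each row: "turn": the turn, a rotation vector about the tool's x, y, z in rad, a list of three; "dp": the shift along the tool's x, y, z in m, a list of three; "grip": the opening, from -1 (shut) to 1 (fully open), so that 0 is half open. A call has 1 to 10 rows; each row is the pose to reach, as a shift and turn from the pose commanded when the call began, along the tool's axes at that moment; what a row does not reach only later rows make up. A row lasts 1/8 s, in which the tool goes at most 62.5 mm and 10.7 degrees, less where a joint would pass 70% of its speed; a pose out of reach is approached as far as the arm can. A call with a gripper value outside its range is refused whole. The fingers move at their own pace and stop on an object; FORCE is the grip in N (left out, the last holds). Time passes only in rows, so rows that repeat a pose let the fingers close. It gives the time, the measured TCP pose, the force, the opening and the grip force at its end, in the units of the state.
- r.get_obs(): the state, without advancing time (a new reading comes with each control period).
- viewer.read_camera(name): name is "scene" or "side" or "wrist"; returns the picture (480x640x3 uint8, blue, green, red); there is no depth.
- viewer.camera_model(name): a dict with "vertical_fov" (degrees; the focal length in pixels is half the picture's height over the tangent of half this angle, whatever the lens; pixels are square), "cx", "cy" (the principal point, pixels), "dist_coeffs" ([k1, k2, p1, p2, k3] as OpenCV has them; the pictures are not rectified), "rvec" (rotation vector, rad) and "tvec" (3), from world to camera coordinates, as OpenCV has them; the wrist camera has in their place "mount" (4x4, takes a point from camera to tool coordinates, whose origin is the TCP and whose axes are the flange's). Camera axes: x right, y down, z forward; pixel columns grow to the right and rows downward; lengths in mm; the calibration is good to about 2 mm. A picture is of the moment at which its call begins: read the wrist's pose just before it. camera_model takes no time and is no camera call.
- r.close_job(): hands the job in; it is judged then, once.
The state is a dict: "time_s": time; "joint_positions": joint angles; "joint_vel": joint speeds; "tau": joint torques, N m; "tool_pos": TCP position; "eef_rot": TCP orientation; "wrist_force": force on the tool from outside, world axes, zero at the start; "wrist_torque": the same for the moment, N m; "grip_width": opening from 0.0 (shut) to 1.0 (fully open); "grip_force": force on a finger pad.
Only numpy, scipy, OpenCV 4.12 (cv2) and the standard library are available. Lean on these libraries where they do the work, as an engineer would, in place of code of your own. Each camera call takes 0.05 s, during which the arm holds its last target. There are 200 camera calls.

### The job

Set every parcel gate on the sorting table: turn its hex nut clockwise by hand until the pointer is at the first mark, then take the wrench and, with its head, nudge the sliding block in under the hood in small gentle taps until it meets the hidden stop, and only then pull the nut tight with the wrench until the pointer reaches the second mark. When all gates are set, lay the wrench flat in the middle of its cork mat, and leave the other things on the table alone.

Things in the scene. Friction and masses are not known exactly. Their poses are not given: they have to be found in the camera images.
- gate1: One gate's heavy base (8 kg, stands on the table); None if that gate is absent. x is the way its block slides (away from the robot, under the hood), z up. Origin on the table under the nut at slide 0. Grey plate 100 mm wide, 12 thick, from -45 to +205 mm along x, rails along its edges 24 mm high; a dark hood (top 44 mm up) over its far 85 mm hides the stop
- gate1_face (a point): Centre of the flat rear face, the one to tap, of that gate's sliding steel block; moves with it. The face is 68 mm wide, 13 to 50 mm above the table, this point 38 mm above it. Axes as the gate's. The block is 70 mm long
- gate1_nutmid (a point): On the axis of that gate's captive hex nut, 65 mm above the table, 35 mm ahead of the face along x. Axes as the gate's: it does not turn with the nut. Hex 32 mm across flats, 54 to 76 mm above the table, on a flange 44 mm wide at 50 to 54 mm; it stays at that height as it turns
- gate1_slide (a joint): How far that gate's block has slid in (m), 0 at the outer end, starts at 0 to 0.012. It drags with about 8 N of friction and stays where it is left. The hidden stop is somewhere between 0.03 and 0.065 and differs from gate to gate; it can only be felt: the block does not go further
- gate1_nut (a joint): Turn of that gate's nut (rad), growing clockwise seen from above (tightening), starts at 0 to 0.5. At 0 two flats are square to the gate's x axis (hexagon: the same each pi/3). A white pointer on its flange meets the first white mark on the block at 1.2 (hand-snug), the second at 1.8 (tight; a firm stop). Friction about 0.12 N m
- gate2: One gate's heavy base (8 kg, stands on the table); None if that gate is absent. x is the way its block slides (away from the robot, under the hood), z up. Origin on the table under the nut at slide 0. Grey plate 100 mm wide, 12 thick, from -45 to +205 mm along x, rails along its edges 24 mm high; a dark hood (top 44 mm up) over its far 85 mm hides the stop
- gate2_face (a point): Centre of the flat rear face, the one to tap, of that gate's sliding steel block; moves with it. The face is 68 mm wide, 13 to 50 mm above the table, this point 38 mm above it. Axes as the gate's. The block is 70 mm long
- gate2_nutmid (a point): On the axis of that gate's captive hex nut, 65 mm above the table, 35 mm ahead of the face along x. Axes as the gate's: it does not turn with the nut. Hex 32 mm across flats, 54 to 76 mm above the table, on a flange 44 mm wide at 50 to 54 mm; it stays at that height as it turns
- gate2_slide (a joint): How far that gate's block has slid in (m), 0 at the outer end, starts at 0 to 0.012. It drags with about 8 N of friction and stays where it is left. The hidden stop is somewhere between 0.03 and 0.065 and differs from gate to gate; it can only be felt: the block does not go further
- gate2_nut (a joint): Turn of that gate's nut (rad), growing clockwise seen from above (tightening), starts at 0 to 0.5. At 0 two flats are square to the gate's x axis (hexagon: the same each pi/3). A white pointer on its flange meets the first white mark on the block at 1.2 (hand-snug), the second at 1.8 (tight; a firm stop). Friction about 0.12 N m
- gate3: One gate's heavy base (8 kg, stands on the table); None if that gate is absent. x is the way its block slides (away from the robot, under the hood), z up. Origin on the table under the nut at slide 0. Grey plate 100 mm wide, 12 thick, from -45 to +205 mm along x, rails along its edges 24 mm high; a dark hood (top 44 mm up) over its far 85 mm hides the stop
- gate3_face (a point): Centre of the flat rear face, the one to tap, of that gate's sliding steel block; moves with it. The face is 68 mm wide, 13 to 50 mm above the table, this point 38 mm above it. Axes as the gate's. The block is 70 mm long
- gate3_nutmid (a point): On the axis of that gate's captive hex nut, 65 mm above the table, 35 mm ahead of the face along x. Axes as the gate's: it does not turn with the nut. Hex 32 mm across flats, 54 to 76 mm above the table, on a flange 44 mm wide at 50 to 54 mm; it stays at that height as it turns
- gate3_slide (a joint): How far that gate's block has slid in (m), 0 at the outer end, starts at 0 to 0.012. It drags with about 8 N of friction and stays where it is left. The hidden stop is somewhere between 0.03 and 0.065 and differs from gate to gate; it can only be felt: the block does not go further
- gate3_nut (a joint): Turn of that gate's nut (rad), growing clockwise seen from above (tightening), starts at 0 to 0.5. At 0 two flats are square to the gate's x axis (hexagon: the same each pi/3). A white pointer on its flange meets the first white mark on the block at 1.2 (hand-snug), the second at 1.8 (tight; a firm stop). Friction about 0.12 N m
- wrench_mid (a point): Middle of the loose open-ended wrench, 200 mm long, about 0.3 kg. x along it to the jaw, z up (symmetric, lies flat). Black handle 24 mm wide, 18 thick, from -100 to +35 mm; head 14 thick; two 12 mm prongs, 35 mm apart (59 outside), from +50 to +100 mm; fully on, the nut's axis is at +77 mm. Balances within 12 mm of the middle
- mat_mid (a point): Centre of the top of the cork mat, 300 mm (x) by 180 mm (y), 4 mm thick, fixed on the table; the wrench lives on it
- penpot: Terracotta pen pot, 84 mm wide, 85 mm high, loose; origin at its underside. Leave alone
- bell: Brass bicycle bell, 62 mm wide, 46 mm high, loose; origin at its underside. Leave alone
- torch: Yellow torch lying down, 170 mm long, 72 mm high, loose; origin at its underside. Leave alone
There are look-alikes about, which are no part of the job. What is meant by the part that bears wrench_mid is not purple, and is the larger of those in its own colour.

How it is judged (in metres and radians):
On the way, in this order (a step that is already met when the one before it is completed fails the run):
1. every gate's nut is turned hand-snug (at least 1.05) (value of joint each of gate1_nut, gate2_nut, gate3_nut above 1.05 rad), for 0.2 s.
2. every gate's block is at its stop (within 4 mm) (value of joint gate1_slide above 0.032 m and value of joint gate2_slide above 0.044 m and value of joint gate3_slide above 0.056 m), for 0.2 s.
3. every nut is tight (at least 1.68) (value of joint each of gate1_nut, gate2_nut, gate3_nut above 1.68 rad), for 0.2 s.
At the end, for the whole second after the job is handed in: Every gate present: block within 4 mm of its hidden stop, nut turned to at least 1.68 rad (second mark at 1.8). The wrench lies flat and still on the mat, its middle within 60 mm of the mat's centre (all of step 2 and all of step 3 and horizontal distance between wrench_mid and mat_mid below 0.06 m and (angle between wrench_mid's own z axis and vertical below 0.12 rad or angle between wrench_mid's own z axis and vertical above 3.02 rad) and z of wrench_mid in the frame of mat_mid below 0.016 m and linear speed of wrench below 0.02 m/s); the robot touches nothing.
It fails at once if the fingers touch a block or nut within 10 mm of the stop, or a nut beyond 1.5 (wrench work); or the wrench works a nut below 1.0 (hand work) ((value of joint gate1_slide above 0.026 m and contact force between the fingers and gate1_slide above 1.5 N) or (value of joint gate2_slide above 0.038 m and contact force between the fingers and gate2_slide above 1.5 N) or (value of joint gate3_slide above 0.05 m and contact force between the fingers and gate3_slide above 1.5 N) or (value of joint gate1_nut above 1.5 rad and contact force between the fingers and gate1_nut above 1.5 N) or (value of joint gate2_nut above 1.5 rad and contact force between the fingers and gate2_nut above 1.5 N) or (value of joint gate3_nut above 1.5 rad and contact force between the fingers and gate3_nut above 1.5 N) or (value of joint gate1_nut below 1 rad and contact force between wrench and gate1_nut above 3 N) or (value of joint gate2_nut below 1 rad and contact force between wrench and gate2_nut above 3 N) or (value of joint gate3_nut below 1 rad and contact force between wrench and gate3_nut above 3 N)).
It fails at once if a nut is tightened (beyond 1.6) while its block is more than 6 mm short of its stop ((value of joint gate1_nut above 1.6 rad and value of joint gate1_slide below 0.03 m) or (value of joint gate2_nut above 1.6 rad and value of joint gate2_slide below 0.042 m) or (value of joint gate3_nut above 1.6 rad and value of joint gate3_slide below 0.054 m)).
It fails at once if a block is knocked along faster than 0.25 m/s (velocity of joint any of gate1_slide, gate2_slide, gate3_slide above 0.25 m/s).
It fails at once if the wrench strikes a block or nut with more than 70 N (contact force between wrench and gate1_slide above 70 N or contact force between wrench and gate2_slide above 70 N or contact force between wrench and gate3_slide above 70 N).
It fails at once if the pen pot, bell or torch is moved more than 25 mm (distance of any of penpot, bell, torch from where it was at the start of the episode above 0.025 m).
Of gate1, gate2, gate3 only 2 to 3 are there at a start; the rules pass over those that are not, and their reading is None.
At some moment in a run one of wrench may be knocked a few centimetres aside while the robot is not near it.
Once in a run the grip may slacken for a moment while it holds something.
It also fails if it takes over 210 s, if anything falls off the work surface, if the arm or the gripper's body presses on something with over 40 N, if the wrist force passes 120 N, or if a joint passes its speed limit or range.

## Working session

There is one attempt and no reset: what is moved stays moved. The work goes in short steps, Python scripts to look and compute and a shell command to move; the robot and the scene stay as the last step left them, time stands still between calls to the robot, and variables do not carry over. Pictures are saved under pics/ and viewed, at most 14 in all, crops included, and the job is handed in when it is done.

```bash
ls; mkdir -p pics
cat > h.py <<'E'
import numpy as np, cv2
from workcell import r, viewer
def cam(name, obs=None):
    m=viewer.camera_model(name); f=240/np.tan(np.radians(m["vertical_fov"])/2)
    K=np.array([[f,0,m["cx"]],[0,f,m["cy"]],[0,0,1.]]); d=np.array(m["dist_coeffs"],float)
    if "rvec" in m:
        R=cv2.Rodrigues(np.array(m["rvec"],float))[0]; t=np.array(m["tvec"],float).reshape(3)
    else:
        o=obs or r.get_obs(); T=np.eye(4); T[:3,:3]=np.array(o["eef_rot"]); T[:3,3]=np.array(o["tool_pos"])
        M=np.linalg.inv(T@np.array(m["mount"],float)); R=M[:3,:3]; t=M[:3,3]
    return K,d,R,t
def plane(c,px,z):
    K,d,R,t=c; u=cv2.undistortPoints(np.array(px,float).reshape(-1,1,2),K,d).reshape(-1,2)
    D=np.c_[u,np.ones(len(u))]@R; C=-R.T@t
    return C+D*((z-C[2])/D[:,2])[:,None]
def proj(c,P):
    K,d,R,t=c; return cv2.projectPoints(np.array(P,float).reshape(-1,1,3),cv2.Rodrigues(R)[0],t,K,d)[0].reshape(-1,2)
E
python3 - <<'E'
from h import *
o=r.get_obs(); print({k:np.round(v,3).tolist() for k,v in o.items()})
for n in("scene","side","wrist"):
    im=viewer.read_camera(n); cv2.imwrite(f"pics/{n}0.png",im); c=cam(n,o); print(n,-c[2].T@c[3])
    np.save(f"pics/{n}0.npy",im)
print(viewer.camera_model("wrist"))
E
```

```text
pics
{'time_s': 0.0, 'joint_positions': [-84.558, 14.859, 88.01, -0.001, 77.236, -11.62], 'joint_vel': [0.054, -0.002, 0.018, -0.016, 0.088, 0.016], 'tau': [-0.0, -43.731, -28.4, 0.072, 0.041, -0.0], 'tool_pos': [161.332, -525.249, 228.828], 'eef_rot': [[0.956, 0.293, -0.0], [0.293, -0.956, 0.002], [0.0, -0.002, -1.0]], 'wrist_force': [-0.325, 0.218, -0.805], 'wrist_torque': [-0.025, -0.037, 0.014], 'grip_force': 0.0, 'grip_width': 1.001}
scene [1040.26945926 -760.53372841 1301.6286731 ]
side [-273.70885379  572.56071348 1063.0612573 ]
wrist [ 225.68572699 -504.69933428  384.42597561]
{'vertical_fov': 65.34474261734431, 'cx': 315.6474037114767, 'cy': 247.29780657379405, 'dist_coeffs': array([-0.06667138,  0.        ,  0.        ,  0.        ,  0.        ]), 'mount': array([[ 8.74537724e-04, -9.69613567e-01, -2.44640074e-01,
         6.76060619e+01],
       [ 9.99998654e-01,  5.08338362e-04,  1.56002559e-03,
        -1.04344694e+00],
       [-1.38826204e-03, -2.44641109e-01,  9.69612706e-01,
        -1.55572691e+02],
       [ 0.00000000e+00,  0.00000000e+00,  0.00000000e+00,
         1.00000000e+00]])}
```

View pics/scene0.png

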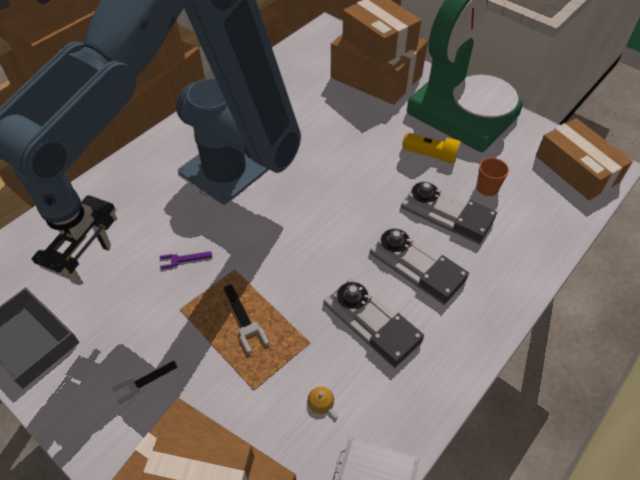

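View pics/side0.png

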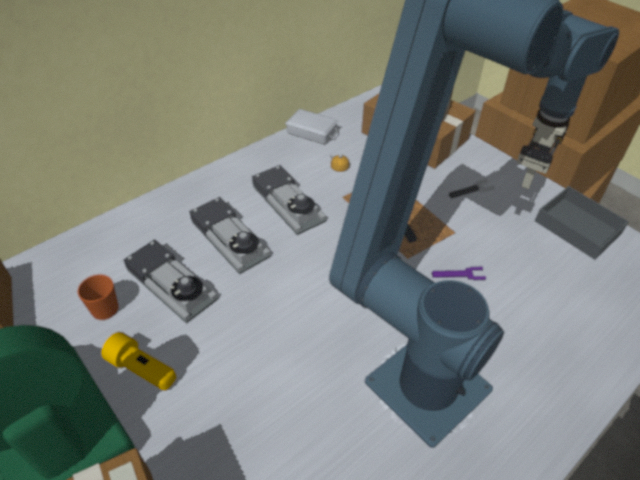

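Scene view: three gates with nuts at about (352,294), (395,239) and (425,192). Wrench candidates are black on the mat (246,320), black off the mat (145,381) and purple (187,259). Purple is ruled out by colour, so I'll compare the lengths of the two black ones and check with a crop.

Run:
```python
from h import *
c=cam("scene")
P={"w_mat":[(231,288),(262,338),(247,350),(268,346)],"w_off":[(176,366),(116,390),(130,402)],"purple":[(211,256),(162,265)]}
for k,v in P.items():
    q=plane(c,v,10); print(k,np.round(q[:,:2]).tolist(), "len",np.linalg.norm(q[0]-q[1]))
print("nuts",np.round(plane(c,[(352,291),(395,236),(425,189)],70)).tolist())
print("bell,pot,torch",np.round(plane(c,[(320,400),(490,178),(431,147)],30)).tolist())
im=np.load("pics/scene0.npy")
g=cv2.cvtColor(im,cv2.COLOR_BGR2HSV)
m=cv2.inRange(g,(5,90,50),(20,255,230)); m[:265]=0;m[390:]=0;m[:,:175]=0;m[:,315:]=0
m=cv2.morphologyEx(m,cv2.MORPH_OPEN,np.ones((3,3)))
cs=cv2.findContours(m,0,2)[0]; cc=cv2.convexHull(max(cs,key=cv2.contourArea))
b=cv2.boxPoints(cv2.minAreaRect(plane(c,cc[:,0].astype(float),4)[:,:2].astype(np.float32)))
print("mat",b,b.mean(0))
a=cv2.resize(im[270:420,100:320],None,fx=3.4,fy=3.4,interpolation=cv2.INTER_CUBIC); cv2.imwrite("pics/wr.png",a)
```

```text
w_mat [[330.0, -293.0], [492.0, -345.0], [487.0, -392.0], [518.0, -351.0]] len 169.98473414773886
w_off [[388.0, -531.0], [328.0, -662.0], [375.0, -659.0]] len 143.60767597744106
purple [[216.0, -257.0], [138.0, -362.0]] len 131.1589000945696
nuts [[597.0, -127.0, 70.0], [577.0, 80.0, 70.0], [543.0, 269.0, 70.0]]
bell,pot,torch [[708.0, -379.0, 30.0], [648.0, 463.0, 30.0], [442.0, 458.0, 30.0]]
mat [[ 271.9744  -420.9414 ]
 [ 567.9333  -452.8695 ]
 [ 587.0121  -276.018  ]
 [ 291.05316 -244.0899 ]] [ 429.49323 -348.47968]
```

View pics/wr.png

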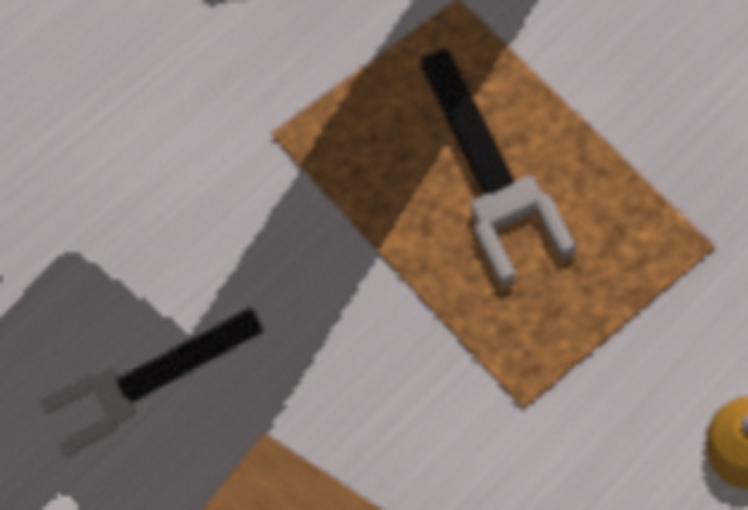

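The crop shows the black-handled wrench on the mat is the larger (tail to prong tips about 190 mm, the off-mat one shorter), so that is the one to use. Next I plan the move that puts the wrist camera over the first gate.

```bash
cat >> h.py <<'E'
def Rz(h,half=False):  # tool down, x axis at heading h deg
    a=np.radians(h); return np.array([[np.cos(a),np.sin(a),0],[np.sin(a),-np.cos(a),0],[0,0,-1.]])
def rel(p,h):  # dp (m) and turn to reach TCP p mm, tool x heading h, tool down
    o=r.get_obs(); R=np.array(o["eef_rot"]); d=R.T@(np.array(p)-np.array(o["tool_pos"]))/1000
    t=cv2.Rodrigues(R.T@Rz(h))[0].ravel(); print("at",np.round(o["tool_pos"],1),"hd",round(np.degrees(np.arctan2(R[1,0],R[0,0])),2),"j6",round(o["joint_positions"][5],1),"dp",np.round(d,4).tolist(),"turn",np.round(t,3).tolist(),"F",np.round(o["wrist_force"],1),"t",round(o["time_s"],1),"g",round(o["grip_width"],3),round(o["grip_force"],1))
E
python3 - <<'E'
from h import *
c=cam("scene")
n=plane(c,[(352,291),(395,236),(425,189)],70); q=plane(c,[(389,334),(437,277),(468,218)],44)
d=q-n; print(q, np.degrees(np.arctan2(d[:,1],d[:,0])), np.linalg.norm(d[:,:2],axis=1))
rel((655,-135,230),-12)
E
```

```text
[[ 731.10351485 -151.11130118   44.        ]
 [ 727.4489525    60.15057649   44.        ]
 [ 683.83765625  278.72177028   44.        ]] [-10.07849049  -7.3923594    3.97863502] [136.03061721 151.72584713 141.26853077]
at [ 161.4 -525.4  229. ] hd 17.06 j6 -11.6 dp [0.5865, -0.2284, -0.0005] turn [-0.001, 0.0, 0.507] F [ 0.2 -0.2 -0. ] t 0.1 g 0.998 0.0
```

```bash
python3 -m crank '{"dp":[[0.587,-0.228,0],[0.587,-0.228,0],[0.587,-0.228,0],[0.587,-0.228,0],[0.587,-0.228,0],[0.587,-0.228,0],[0.587,-0.228,0],[0.587,-0.228,0],[0.587,-0.228,0],[0.587,-0.228,0]],"turn":[[0,0,0.5],[0,0,0.5],[0,0,0.5],[0,0,0.5],[0,0,0.5],[0,0,0.5],[0,0,0.5],[0,0,0.5],[0,0,0.5],[0,0,0.5]],"grip":[1,1,1,1,1,1,1,1,1,1]}' 20
python3 - <<'E'
from h import *
rel((655,-135,230),-12)
o=r.get_obs(); im=viewer.read_camera("wrist"); np.savez("pics/g1.npz",im=im); cv2.imwrite("pics/g1.png",im)
import json; json.dump({k:np.array(v).tolist() for k,v in o.items()},open("pics/g1.json","w"))
rel((650,68,230),-8)
E
```

```text
time_s: 1.4
tool_pos: [646.9, -142.0, 229.3]
eef_rot: [[0.98, -0.201, -0.0], [-0.201, -0.98, -0.0], [-0.0, 0.0, -1.0]]
wrist_force: [0.6, -0.9, -0.5]
grip_width: 1.0
grip_force: 0.0
at [ 646.9 -142.   229.3] hd -11.58 j6 79.6 dp [0.0065, -0.0085, -0.0007] turn [0.0, 0.0, 0.007] F [ 0.6 -0.9 -0.5] t 1.4 g 1.0 0.0
at [ 651.7 -136.1  228.4] hd -11.34 j6 79.8 dp [-0.0418, -0.1998, -0.0008] turn [-0.005, -0.002, -0.058] F [1.4 1.9 0.8] t 1.4 g 0.998 0.0
```

View pics/g1.png

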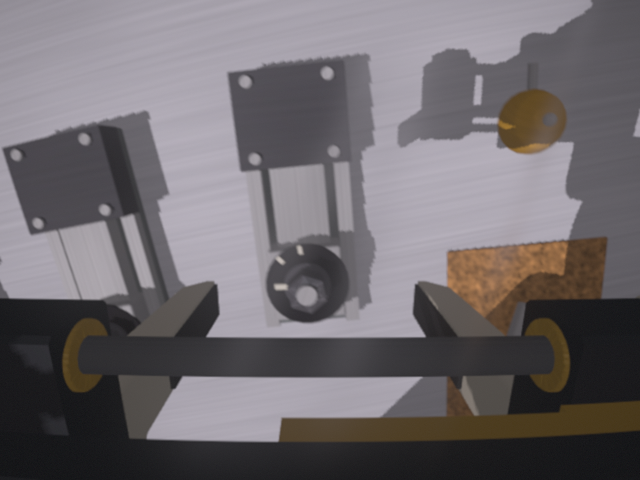

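Wrist view of the first gate: hood screws at (246,82), (327,73), (255,158) and (333,151), nut at (308,292), pointer and marks on the left of the flange. I'll look closer at each gate with the arm settled.

```bash
cat >> h.py <<'E'
import json
def snap(name,cn="wrist"):
    o=r.get_obs(); im=viewer.read_camera(cn); cv2.imwrite(f"pics/{name}.png",im); json.dump({k:np.array(v).tolist() for k,v in o.items()},open(f"pics/{name}.json","w"))
def load(name,cn="wrist"): return cv2.imread(f"pics/{name}.png"),cam(cn,json.load(open(f"pics/{name}.json")))
E
python3 -m crank '{"dp":[[-0.042,-0.01,0.03],[-0.042,-0.01,0.03],[-0.042,-0.01,0.03],[-0.042,-0.01,0.03]],"turn":[[0,0,0],[0,0,0],[0,0,0],[0,0,0]],"grip":[1,1,1,1]}'
python3 -c "
from h import *
snap('a1'); rel((590,85,200),-8)"
```

```text
time_s: 1.95
tool_pos: [608.1, -126.6, 201.3]
eef_rot: [[0.979, -0.202, 0.003], [-0.202, -0.979, -0.001], [0.004, 0.001, -1.0]]
wrist_force: [-1.0, 0.5, 0.2]
grip_width: 0.996
grip_force: 0.0
at [ 608.  -126.5  201.2] hd -11.63 j6 79.6 dp [-0.0603, -0.2036, 0.0008] turn [0.001, -0.003, -0.063] F [ 0.4 -1.3  0.4] t 2.0 g 1.0 0.0
```

```bash
python3 -m crank '{"dp":[[-0.06,-0.204,0],[-0.06,-0.204,0],[-0.06,-0.204,0],[-0.06,-0.204,0],[-0.06,-0.204,0],[-0.06,-0.204,0],[-0.06,-0.204,0]],"turn":[[0,0,-0.063],[0,0,-0.063],[0,0,-0.063],[0,0,-0.063],[0,0,-0.063],[0,0,-0.063],[0,0,-0.063]],"grip":[1,1,1,1,1,1,1]}'
python3 -c "
from h import *
snap('a2'); rel((555,270,200),4)"
```

```text
time_s: 2.88
tool_pos: [589.2, 85.0, 199.8]
eef_rot: [[0.99, -0.141, 0.0], [-0.141, -0.99, -0.0], [0.0, 0.0, -1.0]]
wrist_force: [-1.3, -0.2, 0.5]
grip_width: 0.999
grip_force: 0.0
at [589.1  85.1 199.7] hd -8.09 j6 95.6 dp [-0.0597, -0.1783, -0.0003] turn [0.0, -0.0, -0.211] F [-0.  -1.   0.7] t 2.9 g 0.997 0.0
```

```bash
python3 -m crank '{"dp":[[-0.06,-0.178,0],[-0.06,-0.178,0],[-0.06,-0.178,0],[-0.06,-0.178,0],[-0.06,-0.178,0],[-0.06,-0.178,0],[-0.06,-0.178,0]],"turn":[[0,0,-0.21],[0,0,-0.21],[0,0,-0.21],[0,0,-0.21],[0,0,-0.21],[0,0,-0.21],[0,0,-0.21]],"grip":[1,1,1,1,1,1,1]}'
python3 -c "
from h import *
snap('a3'); rel((555,270,200),4)
row=[]
for k,e in ((1,(597,-127,60)),(2,(577,80,60)),(3,(543,269,60))):
    im,c=load(f'a{k}'); u,v=proj(c,[e])[0]; print(u,v); u,v=int(u),int(v)
    y0=max(0,v-110); x0=max(0,u-67); row.append(cv2.resize(im[y0:y0+200,x0:x0+133],None,fx=2,fy=2,interpolation=cv2.INTER_CUBIC)); print(x0,y0)
h=min(x.shape[0] for x in row); cv2.imwrite('pics/mont.png',np.hstack([x[:h] for x in row]))
"
```

```text
time_s: 3.8
tool_pos: [554.6, 269.5, 199.7]
eef_rot: [[0.998, 0.068, 0.0], [0.068, -0.998, -0.0], [0.0, 0.0, -1.0]]
wrist_force: [0.4, -0.4, 0.5]
grip_width: 0.999
grip_force: 0.0
at [554.5 269.8 199.7] hd 3.93 j6 101.7 dp [0.0006, -0.0002, -0.0003] turn [0.0, -0.0, -0.001] F [ 0.2 -0.4  0.4] t 3.9 g 1.003 0.0
319.4434559870758 251.84792695711357
252 141
324.51311920958153 252.49375426475524
257 142
315.9987557085085 252.67805804237045
248 142
```

View pics/mont.png

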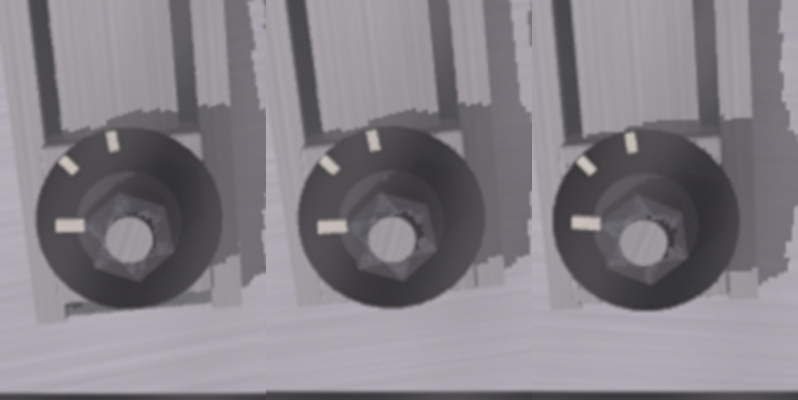

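The montage shows each dial clearly: the pointer (thick bar, left), then the first and second marks clockwise, with the hex nut in the middle. Now I compute axes, yaws and nut angles.

```bash
cat >> h.py <<'E'
def dial(name,guess):
    im,c=load(name); g=cv2.cvtColor(im,cv2.COLOR_BGR2GRAY)
    u,v=proj(c,[guess])[0]; Y,X=np.mgrid[:480,:640]; roi=(np.hypot(X-u,Y-v)<75)
    D=((g<95)&roi).astype(np.uint8); D=cv2.morphologyEx(D,cv2.MORPH_OPEN,np.ones((15,15)))
    k=max(cv2.findContours(D,0,1)[0],key=cv2.contourArea); H=plane(c,cv2.convexHull(k)[:,0],54)[:,:2]
    K=plane(c,k[:,0],54)[:,:2]
    for _ in range(6):
        A=np.c_[2*K,np.ones(len(K))]; s=np.linalg.lstsq(A,(K**2).sum(1),rcond=None)[0]; ctr=s[:2]; R=np.sqrt(s[2]+ctr@ctr)
        e=abs(np.hypot(*(K-ctr).T)-R); K=K[e<=max(np.percentile(e,85),.6)]
    uc=proj(c,[[*ctr,54]])[0]
    W=((g>150)&(np.hypot(X-uc[0],Y-uc[1])<R/0.78-2)).astype(np.uint8)
    W=((g>150)&(np.hypot(X-uc[0],Y-uc[1])<44)).astype(np.uint8)
    n,l,st,ce=cv2.connectedComponentsWithStats(W); out=[]
    for i in range(1,n):
        if st[i,4]>=12:
            p=plane(c,[ce[i]],52)[0,:2]-ctr; out.append((round(np.hypot(*p),1),round(np.degrees(np.arctan2(p[1],p[0])),1),int(st[i,4]),ce[i].round(1).tolist()))
    print(name,"ctr",ctr.round(1),"R",R.round(1)); [print("   ",q) for q in out]
    return ctr
E
python3 - <<'E'
from h import *
for k,e in ((1,(597,-127,60)),(2,(577,80,60)),(3,(543,269,60))):
    ctr=dial(f"a{k}",e); im,c=load(f"a{k}")
    # long dark slot edges -> yaw, via line segments on plate height 12
    g=cv2.cvtColor(im,cv2.COLOR_BGR2GRAY); ls=cv2.createLineSegmentDetector().detect(g)[0][:,0]
    for s in ls:
        if np.hypot(s[2]-s[0],s[3]-s[1])<35: continue
        for z in (24,):
            p=plane(c,s.reshape(2,2),z)[:,:2]; d=p[1]-p[0]; a=(np.degrees(np.arctan2(d[1],d[0]))+90)%180-90
            off=(p.mean(0)-ctr)
            if abs(a)<25 and np.hypot(*off)<110: print("   line yaw",a.round(1),"len",np.hypot(*d).round(0),"lat",(-np.sin(np.radians(a))*off[0]+np.cos(np.radians(a))*off[1]).round(1))
E
```

```text
a1 ctr [ 596.1 -125.4] R 37.8
    (np.float64(33.8), np.float64(2.0), 29, [308.0, 212.1])
    (np.float64(34.2), np.float64(36.2), 30, [287.1, 224.0])
    (np.float64(26.4), np.float64(83.4), 84, [286.5, 253.5])
    (np.float64(8.6), np.float64(161.3), 309, [316.4, 260.6])
   line yaw -6.2 len 75.0 lat 27.9
   line yaw -6.4 len 81.0 lat 36.5
   line yaw -6.1 len 68.0 lat -24.4
   line yaw -6.3 len 76.0 lat -33.2
   line yaw -6.2 len 65.0 lat -47.6
   line yaw -6.1 len 101.0 lat 50.5
a2 ctr [576.6  83. ] R 37.5
    (np.float64(33.5), np.float64(6.9), 35, [310.4, 212.7])
    (np.float64(34.1), np.float64(41.8), 28, [289.3, 225.2])
    (np.float64(26.6), np.float64(89.4), 77, [289.5, 255.0])
    (np.float64(9.1), np.float64(165.8), 341, [319.7, 261.3])
   line yaw -1.6 len 86.0 lat 28.0
   line yaw -1.7 len 89.0 lat 36.5
   line yaw -1.4 len 80.0 lat -24.4
   line yaw -1.6 len 85.0 lat -33.2
   line yaw -0.0 len 70.0 lat -61.7
   line yaw -1.6 len 74.0 lat -47.6
a3 ctr [540.4 276.5] R 37.4
    (np.float64(33.8), np.float64(17.2), 32, [297.2, 213.8])
    (np.float64(34.2), np.float64(51.4), 23, [276.1, 225.5])
    (np.float64(27.0), np.float64(95.0), 77, [274.8, 253.2])
    (np.float64(10.9), np.float64(136.3), 94, [297.4, 261.1])
    (np.float64(10.4), np.float64(-176.2), 195, [306.9, 264.5])
   line yaw 7.5 len 81.0 lat 28.7
   line yaw 7.4 len 85.0 lat 37.1
   line yaw 7.6 len 80.0 lat -23.4
   line yaw 7.6 len 85.0 lat -32.8
   line yaw 7.5 len 75.0 lat -46.9
   line yaw 7.5 len 72.0 lat 51.2
```

```bash
python3 -c "
from h import *
rel((539,278.5,68),13.8)"
```

```text
at [554.5 269.8 199.7] hd 3.93 j6 101.7 dp [-0.0148, -0.0098, 0.1317] turn [0.0, -0.0, -0.172] F [ 0.2 -0.4  0.4] t 3.9 g 1.003 0.0
```

```bash
python3 -m crank '{"dp":[[-0.015,-0.01,0.04],[-0.015,-0.01,0.08],[-0.015,-0.01,0.11],[-0.015,-0.01,0.13],[-0.015,-0.01,0.132],[-0.015,-0.01,0.132],[-0.015,-0.01,0.132],[-0.015,-0.01,0.132],[-0.015,-0.01,0.132],[-0.015,-0.01,0.132]],"turn":[[0,0,-0.172],[0,0,-0.172],[0,0,-0.172],[0,0,-0.172],[0,0,-0.172],[0,0,-0.172],[0,0,-0.172],[0,0,-0.172],[0,0,-0.172],[0,0,-0.172]],"grip":[1,1,1,1,1,1,-1,-1,-1,-1]}' 15
python3 -c "
from h import *
rel((539,278.5,68),13.8)"
```

```text
time_s: 5.1
tool_pos: [538.3, 280.1, 67.9]
eef_rot: [[0.971, 0.24, 0.0], [0.24, -0.971, 0.0], [0.0, -0.0, -1.0]]
wrist_force: [0.1, 0.2, 0.3]
grip_width: 0.62
grip_force: 0.0
at [538.3 280.1  67.9] hd 13.92 j6 93.1 dp [0.0003, 0.0018, -0.0001] turn [-0.0, -0.0, 0.002] F [0.1 0.2 0.3] t 5.1 g 0.62 0.0
```

```bash
python3 -m crank '{"dp":[[0,0.0015,0],[0,0.0015,0],[0,0.0015,0],[0,0.0015,0],[0,0.0015,0],[0,0.0015,0]],"turn":[[0,0,0],[0,0,0],[0,0,0],[0,0,0],[0,0,0],[0,0,0]],"grip":[-1,-1,-1,-1,-1,-1]}' 15
```

```text
time_s: 5.85
tool_pos: [538.8, 277.8, 67.6]
eef_rot: [[0.971, 0.24, 0.0], [0.24, -0.971, -0.001], [-0.0, 0.001, -1.0]]
wrist_force: [0.8, -5.3, 0.4]
grip_width: 0.342
grip_force: 14.9
```

```bash
python3 -m crank '{"dp":[[0,0,0],[0,0,0],[0,0,0],[0,0,0],[0,0,0],[0,0,0],[0,0,0],[0,0,0]],"turn":[[0,0,0.14],[0,0,0.28],[0,0,0.42],[0,0,0.56],[0,0,0.7],[0,0,0.83],[0,0,0.83],[0,0,0.83]],"grip":[-1,-1,-1,-1,-1,-1,-1,-1]}' 15
```

```text
time_s: 6.85
tool_pos: [538.9, 278.5, 67.7]
eef_rot: [[0.834, -0.552, 0.0], [-0.552, -0.834, -0.0], [0.0, -0.0, -1.0]]
wrist_force: [2.7, -3.8, -0.2]
grip_width: 0.348
grip_force: 15.0
```

```bash
python3 -m crank '{"dp":[[0,0,0],[0,0,0],[0,0,0],[0,0,0],[0,0,0],[0,0,-0.05],[0,0,-0.1],[0,0,-0.132],[0,0,-0.132],[0,0,-0.132]],"turn":[[0,0,0],[0,0,0],[0,0,0],[0,0,0],[0,0,0],[0,0,0],[0,0,0],[0,0,0],[0,0,-0.1],[0,0,-0.2]],"grip":[1,1,1,1,1,1,1,1,1,1]}' 15
python3 -c "
from h import *
rel((539,278.5,200),4)"
```

```text
time_s: 8.1
tool_pos: [538.8, 278.7, 200.5]
eef_rot: [[0.927, -0.374, 0.001], [-0.374, -0.927, 0.0], [0.001, -0.001, -1.0]]
wrist_force: [-0.4, 0.2, 0.6]
grip_width: 1.0
grip_force: 0.0
at [538.8 278.7 200.5] hd -21.99 j6 128.8 dp [0.0003, 0.0001, 0.0005] turn [-0.001, -0.001, -0.454] F [-0.4  0.2  0.6] t 8.1 g 1.0 0.0
```

Look to check the turn, then plan for gate 2 (target normals: yaw −1.6, n 20.2°, so heading 8.2 and a turn of 51.4°).

```bash
python3 -c "
from h import *
snap('b3'); dial('b3',(539,278,60))
rel((575.6,84.6,120),8.2)"
```

```text
b3 ctr [540.  277.8] R 38.3
    (np.float64(33.4), np.float64(15.1), 30, [292.2, 202.7])
    (np.float64(27.1), np.float64(48.1), 111, [286.1, 223.7])
    (np.float64(5.3), np.float64(117.5), 33, [312.8, 239.4])
    (np.float64(10.0), np.float64(169.8), 184, [319.3, 246.1])
at [538.6 278.7 200.1] hd -21.77 j6 128.6 dp [0.1063, 0.1666, 0.0801] turn [-0.0, -0.001, -0.523] F [ 1.2 -0.3 -0.7] t 8.2 g 1.005 0.0
```

```bash
python3 -m crank '{"dp":[[0.106,0.167,0.08],[0.106,0.167,0.08],[0.106,0.167,0.08],[0.106,0.167,0.08],[0.106,0.167,0.08],[0.106,0.167,0.08],[0.106,0.167,0.08],[0.106,0.167,0.08]],"turn":[[0,0,-0.523],[0,0,-0.523],[0,0,-0.523],[0,0,-0.523],[0,0,-0.523],[0,0,-0.523],[0,0,-0.523],[0,0,-0.523]],"grip":[1,1,1,1,1,1,1,1]}' 15
python3 -c "
from h import *
rel((575.6,84.6,68),8.2)"
```

```text
time_s: 9.15
tool_pos: [573.8, 85.1, 120.2]
eef_rot: [[0.991, 0.137, 0.001], [0.137, -0.991, 0.0], [0.001, 0.0, -1.0]]
wrist_force: [0.1, -0.5, 0.3]
grip_width: 1.003
grip_force: 0.0
at [573.8  85.1 120.2] hd 7.87 j6 79.6 dp [0.0017, 0.0007, 0.0522] turn [0.0, -0.001, -0.006] F [ 0.1 -0.5  0.3] t 9.2 g 1.003 0.0
```

```bash
python3 -m crank '{"dp":[[0.001,0.001,0.03],[0.001,0.001,0.052],[0.001,0.001,0.052],[0.001,0.001,0.052],[0.001,0.001,0.052],[0.001,0.001,0.052],[0.001,0.001,0.052],[0.001,0.001,0.052],[0.001,0.001,0.052],[0.001,0.001,0.052]],"turn":[[0,0,0],[0,0,0],[0,0,0],[0,0,0],[0,0,0],[0,0,0],[0,0,0],[0,0,0],[0,0,0],[0,0,0]],"grip":[1,1,-0.1,-1,-1,-1,-1,-1,-1,-1]}' 15
python3 -m crank '{"dp":[[0,0,0],[0,0,0],[0,0,0]],"turn":[[0,0,0],[0,0,0],[0,0,0]],"grip":[-1,-1,-1]}' 15
```

```text
time_s: 10.4
tool_pos: [574.8, 83.6, 67.8]
eef_rot: [[0.991, 0.135, -0.0], [0.135, -0.991, 0.001], [0.0, -0.001, -1.0]]
wrist_force: [-2.3, 3.2, 1.4]
grip_width: 0.349
grip_force: 14.9
time_s: 10.78
tool_pos: [574.8, 83.6, 67.7]
eef_rot: [[0.991, 0.135, -0.0], [0.135, -0.991, 0.001], [0.0, -0.001, -1.0]]
wrist_force: [-0.2, 5.3, 3.0]
grip_width: 0.345
grip_force: 14.9
```

```bash
python3 -m crank '{"dp":[[0,0,0],[0,0,0],[0,0,0],[0,0,0],[0,0,0],[0,0,0],[0,0,0],[0,0,0],[0,0,0]],"turn":[[0,0,0.14],[0,0,0.28],[0,0,0.42],[0,0,0.56],[0,0,0.7],[0,0,0.84],[0,0,0.89],[0,0,0.89],[0,0,0.89]],"grip":[-1,-1,-1,-1,-1,-1,-1,-1,-1]}' 15
python3 -m crank '{"dp":[[0,0,0],[0,0,0],[0,0,0],[0,0,0],[0,0,0],[0,0,-0.05],[0,0,-0.1],[0,0,-0.132],[0,0,-0.132],[0,0,-0.132]],"turn":[[0,0,0],[0,0,0],[0,0,0],[0,0,0],[0,0,0],[0,0,0],[0,0,0],[0,0,0],[0,0,-0.1],[0,0,-0.2]],"grip":[1,1,1,1,1,1,1,1,1,1]}' 15
python3 -c "
from h import *
snap('b2'); dial('b2',(576,84,60))
rel((595,-123.8,110),2.6)"
```

```text
time_s: 11.9
tool_pos: [575.1, 84.4, 67.7]
eef_rot: [[0.729, -0.685, 0.001], [-0.685, -0.729, 0.002], [-0.001, -0.002, -1.0]]
wrist_force: [1.0, 8.1, 1.1]
grip_width: 0.343
grip_force: 14.9
time_s: 13.15
tool_pos: [575.0, 83.1, 200.5]
eef_rot: [[0.852, -0.523, 0.001], [-0.523, -0.852, -0.0], [0.001, -0.001, -1.0]]
wrist_force: [-0.3, -0.2, -0.4]
grip_width: 1.0
grip_force: 0.0
b2 ctr [576.4  83.7] R 38.5
    (np.float64(33.2), np.float64(6.2), 31, [289.8, 203.8])
    (np.float64(26.9), np.float64(39.6), 106, [284.0, 225.1])
at [574.8  83.1 200.1] hd -31.34 j6 118.6 dp [0.1248, 0.1663, 0.0901] turn [-0.0, -0.001, -0.592] F [ 0.1  0.1 -0.2] t 13.2 g 0.999 0.0
```

```bash
python3 -m crank '{"dp":[[0.125,0.166,0.09],[0.125,0.166,0.09],[0.125,0.166,0.09],[0.125,0.166,0.09],[0.125,0.166,0.09],[0.125,0.166,0.09],[0.125,0.166,0.09],[0.125,0.166,0.09],[0.125,0.166,0.09]],"turn":[[0,0,-0.592],[0,0,-0.592],[0,0,-0.592],[0,0,-0.592],[0,0,-0.592],[0,0,-0.592],[0,0,-0.592],[0,0,-0.592],[0,0,-0.592]],"grip":[1,1,1,1,1,1,1,1,1]}' 15
python3 -c "
from h import *
rel((595,-123.8,68),2.6)"
```

```text
time_s: 14.32
tool_pos: [594.0, -123.0, 110.1]
eef_rot: [[0.999, 0.039, 0.001], [0.039, -0.999, -0.0], [0.001, 0.0, -1.0]]
wrist_force: [0.0, 0.7, 0.3]
grip_width: 1.001
grip_force: 0.0
at [ 594.  -123.   110.1] hd 2.23 j6 65.5 dp [0.001, 0.0008, 0.0421] turn [0.0, -0.001, -0.006] F [0.  0.7 0.3] t 14.3 g 1.001 0.0
```

```bash
python3 -m crank '{"dp":[[0.001,0.001,0.03],[0.001,0.001,0.042],[0.001,0.001,0.042],[0.001,0.001,0.042],[0.001,0.001,0.042],[0.001,0.001,0.042],[0.001,0.001,0.042],[0.001,0.001,0.042],[0.001,0.001,0.042],[0.001,0.001,0.042]],"turn":[[0,0,0],[0,0,0],[0,0,0],[0,0,0],[0,0,0],[0,0,0],[0,0,0],[0,0,0],[0,0,0],[0,0,0]],"grip":[1,1,-0.1,-1,-1,-1,-1,-1,-1,-1]}' 15
python3 -m crank '{"dp":[[0,0,0],[0,0,0]],"turn":[[0,0,0],[0,0,0]],"grip":[-1,-1]}' 15
```

```text
time_s: 15.58
tool_pos: [594.8, -124.6, 67.7]
eef_rot: [[0.999, 0.038, 0.0], [0.038, -0.999, 0.0], [0.0, -0.0, -1.0]]
wrist_force: [0.0, 1.2, 1.1]
grip_width: 0.342
grip_force: 14.9
time_s: 15.82
tool_pos: [594.8, -124.6, 67.7]
eef_rot: [[0.999, 0.038, -0.0], [0.038, -0.999, 0.0], [-0.0, -0.0, -1.0]]
wrist_force: [0.1, 2.1, 2.0]
grip_width: 0.344
grip_force: 14.9
```

```bash
python3 -m crank '{"dp":[[0,0,0],[0,0,0],[0,0,0],[0,0,0],[0,0,0],[0,0,0],[0,0,0],[0,0,0],[0,0,0]],"turn":[[0,0,0.14],[0,0,0.28],[0,0,0.42],[0,0,0.56],[0,0,0.7],[0,0,0.84],[0,0,0.88],[0,0,0.88],[0,0,0.88]],"grip":[-1,-1,-1,-1,-1,-1,-1,-1,-1]}' 15
python3 -m crank '{"dp":[[0,0,0],[0,0,0],[0,0,0],[0,0,0],[0,0,0],[0,0,-0.05],[0,0,-0.1],[0,0,-0.132],[0,0,-0.132],[0,0,-0.132]],"turn":[[0,0,0],[0,0,0],[0,0,0],[0,0,0],[0,0,0],[0,0,0],[0,0,0],[0,0,0],[0,0,-0.1],[0,0,-0.2]],"grip":[1,1,1,1,1,1,1,1,1,1]}' 15
python3 -c "
from h import *
snap('b1'); dial('b1',(595,-124,60))
rel((380,-330,250),-25)"
```

```text
time_s: 16.95
tool_pos: [595.1, -123.8, 67.7]
eef_rot: [[0.666, -0.746, 0.001], [-0.746, -0.666, 0.001], [-0.001, -0.001, -1.0]]
wrist_force: [1.9, 4.3, 1.1]
grip_width: 0.341
grip_force: 15.0
time_s: 18.2
tool_pos: [595.0, -124.9, 200.5]
eef_rot: [[0.803, -0.596, 0.001], [-0.596, -0.803, -0.001], [0.001, -0.0, -1.0]]
wrist_force: [-0.9, 0.2, 0.2]
grip_width: 1.001
grip_force: 0.0
b1 ctr [ 596.  -124.8] R 38.6
    (np.float64(33.3), np.float64(1.5), 28, [290.1, 204.0])
    (np.float64(27.2), np.float64(34.4), 106, [284.2, 225.0])
at [ 594.8 -124.8  200.1] hd -36.38 j6 104.0 dp [-0.0512, 0.2926, -0.05] turn [-0.0, -0.001, -0.199] F [-1.  -0.8 -0.5] t 18.2 g 0.999 0.0
```

```bash
python3 -m crank '{"dp":[[-0.051,0.293,-0.05],[-0.051,0.293,-0.05],[-0.051,0.293,-0.05],[-0.051,0.293,-0.05],[-0.051,0.293,-0.05],[-0.051,0.293,-0.05],[-0.051,0.293,-0.05],[-0.051,0.293,-0.05],[-0.051,0.293,-0.05]],"turn":[[0,0,-0.2],[0,0,-0.2],[0,0,-0.2],[0,0,-0.2],[0,0,-0.2],[0,0,-0.2],[0,0,-0.2],[0,0,-0.2],[0,0,-0.2]],"grip":[1,1,1,1,1,1,1,1,1]}' 15
python3 -c "
from h import *
snap('w1'); rel((421,-334,20),-25)"
```

```text
time_s: 19.38
tool_pos: [379.3, -327.8, 249.4]
eef_rot: [[0.905, -0.426, -0.0], [-0.426, -0.905, 0.001], [-0.0, -0.0, -1.0]]
wrist_force: [0.3, 0.2, -0.1]
grip_width: 0.998
grip_force: 0.0
at [ 379.2 -327.9  249.4] hd -25.23 j6 61.6 dp [0.0405, -0.0122, 0.2294] turn [-0.0, 0.0, -0.004] F [-0.6 -0.  -0. ] t 19.4 g 1.002 0.0
```

View pics/w1.png

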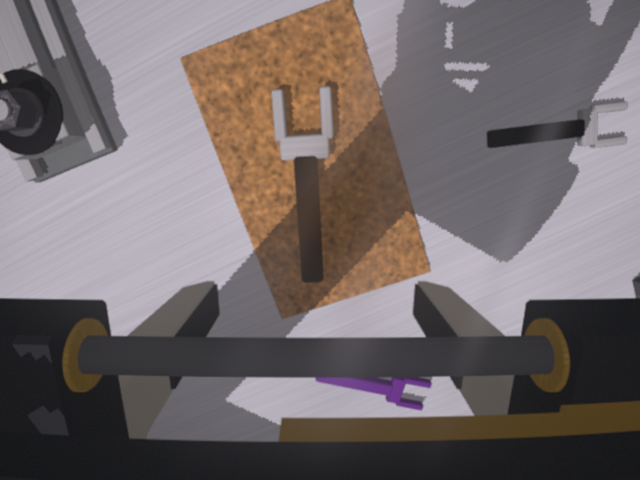

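```bash
cat >> h.py <<'E'
def wrench(name,box,ztop=22):
    im,c=load(name); hs=cv2.cvtColor(im,cv2.COLOR_BGR2HSV); x0,y0,x1,y1=box
    def big(m):
        M=np.zeros_like(m); M[y0:y1,x0:x1]=m[y0:y1,x0:x1]; k=max(cv2.findContours(M,0,1)[0],key=cv2.contourArea); return k[:,0].astype(float),M
    k,_=big(((hs[...,2]<75)&(hs[...,1]<90)).astype(np.uint8)); h=plane(c,k,ztop)[:,:2].astype(np.float32); rh=cv2.minAreaRect(h)
    k,_=big(((hs[...,2]>120)&(hs[...,1]<60)).astype(np.uint8)); g=plane(c,k,ztop-2)[:,:2].astype(np.float32); rg=cv2.minAreaRect(g)
    a,b=np.array(rh[0]),np.array(rg[0]); d=b-a; hd=np.degrees(np.arctan2(d[1],d[0]))
    u=d/np.linalg.norm(d); s=np.r_[h,g]@u; lat=h@np.array([-u[1],u[0]])
    print("handle",rh,"head",rg,"heading",hd.round(2),"span",(s.max()-s.min()).round(1),"mid from tail",(a+u*((s.min()+100)-a@u)).round(1),"from tip",(a+u*((s.max()-100)-a@u)).round(1))
E
python3 -c "
from h import *
wrench('w1',(240,70,360,295))"
```

```text
handle ((380.5684509277344, -319.6333312988281), (23.553081512451172, 132.30499267578125), 68.30619049072266) head ((471.49896240234375, -356.4105224609375), (58.1323127746582, 68.44239807128906), 67.97279357910156) heading -22.02 span 198.4 mid from tail [ 412.  -332.3] from tip [ 410.5 -331.7]
```

The wrench is on the mat as before: tail at (312,281), tips at (278,92) and (326,88), heading −22°, middle (411,−332). Going down to grip it.

```bash
python3 -c "
from h import *
rel((411.2,-332,17),-21.9)"
```

```text
at [ 379.2 -327.9  249.4] hd -25.23 j6 61.6 dp [0.0308, -0.0099, 0.2324] turn [-0.0, 0.0, -0.058] F [-0.6 -0.  -0. ] t 19.4 g 1.002 0.0
```

```bash
python3 -m crank '{"dp":[[0.031,-0.01,0.06],[0.031,-0.01,0.12],[0.031,-0.01,0.17],[0.031,-0.01,0.21],[0.031,-0.01,0.225],[0.031,-0.01,0.225],[0.031,-0.01,0.225]],"turn":[[0,0,-0.058],[0,0,-0.058],[0,0,-0.058],[0,0,-0.058],[0,0,-0.058],[0,0,-0.058],[0,0,-0.058]],"grip":[1,1,1,1,1,0,0]}' 40
python3 -c "
from h import *
rel((411.2,-332,17),-21.9)"
```

```text
time_s: 20.3
tool_pos: [411.8, -334.2, 26.3]
eef_rot: [[0.927, -0.375, 0.002], [-0.375, -0.927, -0.002], [0.003, 0.002, -1.0]]
wrist_force: [0.8, 0.3, 0.0]
grip_width: 0.831
grip_force: 0.0
at [ 411.8 -334.2   26.3] hd -22.0 j6 60.9 dp [-0.0014, -0.0018, 0.0093] turn [0.002, -0.003, -0.002] F [0.8 0.3 0. ] t 20.3 g 0.831 0.0
```

```bash
python3 -m crank '{"dp":[[-0.001,-0.002,0.008],[-0.001,-0.002,0.008],[-0.001,-0.002,0.008],[-0.001,-0.002,0.008],[-0.001,-0.002,0.008],[-0.001,-0.002,0.008],[-0.001,-0.002,0.008],[-0.001,-0.002,0.008],[-0.001,-0.002,0.008],[-0.001,-0.002,0.008]],"turn":[[0,0,0],[0,0,0],[0,0,0],[0,0,0],[0,0,0],[0,0,0],[0,0,0],[0,0,0],[0,0,0],[0,0,0]],"grip":[0,-0.2,-0.4,-1,-1,-1,-1,-1,-1,-1]}' 40
python3 -m crank '{"dp":[[0,0,0],[0,0,0],[0,0,-0.05],[0,0,-0.1],[0,0,-0.1],[0,0,-0.1]],"turn":[[0,0,0],[0,0,0],[0,0,0],[0,0,0],[0,0,0],[0,0,0]],"grip":[-1,-1,-1,-1,-1,-1]}' 40
python3 -c "
from h import *
snap('w2'); rel((411.2,-332,117),-21.9)"
```

```text
time_s: 21.55
tool_pos: [410.6, -331.1, 16.8]
eef_rot: [[0.927, -0.375, 0.0], [-0.375, -0.927, -0.0], [0.0, 0.0, -1.0]]
wrist_force: [-1.3, -1.5, 1.3]
grip_width: 0.25
grip_force: 40.0
time_s: 22.3
tool_pos: [410.0, -329.7, 115.6]
eef_rot: [[0.927, -0.375, -0.001], [-0.375, -0.927, 0.002], [-0.002, -0.001, -1.0]]
wrist_force: [0.2, 0.7, -3.7]
grip_width: 0.256
grip_force: 40.0
at [ 409.7 -329.4  114.9] hd -22.01 j6 61.0 dp [0.0024, 0.0018, -0.0021] turn [-0.002, 0.003, -0.002] F [-0.   0.  -2.3] t 22.4 g 0.255 40.0
```

View pics/w2.png

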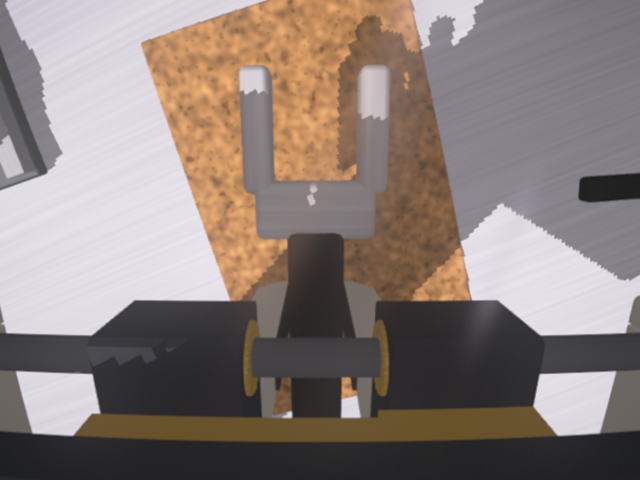

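The wrench is held straight: prong tips at (256,66) and (373,66), head centred at about column 314. Now its offset in the hand, and the position to go to behind gate 1's face.

```bash
cat >> h.py <<'E'
def intool(name,px,dz):  # px -> tool coords on plane world z = tcp z + dz
    o=json.load(open(f"pics/{name}.json")); R=np.array(o["eef_rot"]); p=np.array(o["tool_pos"]); c=cam("wrist",o)
    return ((plane(c,px,p[2]+dz)-p)@R).round(1)
E
python3 -c "
from h import *
print(intool('w2',[(256,66),(373,66),(257,190),(373,185),(240,75),(271,100),(359,100),(390,75),(271,160),(358,160)],3))
import math
for n,(x,y),yaw in (('1',(595.1,-123.8),-6.2),('2',(575.1,84.4),-1.6),('3',(538.9,278.5),7.5)):
    u=np.array([math.cos(math.radians(yaw)),math.sin(math.radians(yaw))]); print(n,'face',np.array([x,y])-35*u,'tcp 30mm short',np.array([x,y])-(35+100+30)*u)
u=np.array([math.cos(math.radians(-6.2)),math.sin(math.radians(-6.2))]); rel((*(np.array([595.1,-123.8])-165*u),100),-6.2)"
```

```text
[[ 99.7 -23.6  -3.2]
 [ 99.7  20.9  -3.2]
 [ 52.5 -24.6  -3.1]
 [ 54.6  22.4  -3.1]
 [ 96.5 -29.8  -3.1]
 [ 87.2 -18.1  -3.1]
 [ 87.2  15.9  -3.2]
 [ 96.5  27.5  -3.2]
 [ 64.4 -18.6  -3.1]
 [ 64.4  16.   -3.1]]
1 face [ 560.30471626 -120.02002255] tcp 30mm short [ 431.06509094 -105.98010631]
2 face [540.11364597  85.37725736] tcp 30mm short [410.16433102  89.00707039]
3 face [504.19942985 273.93158327] tcp 30mm short [375.31159787 256.96317828]
at [ 409.7 -329.4  114.9] hd -22.01 j6 61.0 dp [-0.0638, -0.2152, 0.0156] turn [-0.002, 0.003, -0.276] F [-0.   0.  -2.3] t 22.4 g 0.255 40.0
```

```bash
python3 -m crank '{"dp":[[-0.064,-0.215,0.015],[-0.064,-0.215,0.015],[-0.064,-0.215,0.015],[-0.064,-0.215,0.015],[-0.064,-0.215,0.015],[-0.064,-0.215,0.015],[-0.064,-0.215,0.045],[-0.064,-0.215,0.075],[-0.064,-0.215,0.075],[-0.064,-0.215,0.075]],"turn":[[0,0,-0.14],[0,0,-0.276],[0,0,-0.276],[0,0,-0.276],[0,0,-0.276],[0,0,-0.276],[0,0,-0.276],[0,0,-0.276],[0,0,-0.276],[0,0,-0.276]],"grip":[-1,-1,-1,-1,-1,-1,-1,-1,-1,-1]}' 40
python3 -c "
from h import *
snap('t1'); rel((431,-106,40),-6.2)"
```

```text
time_s: 23.6
tool_pos: [432.2, -108.6, 42.1]
eef_rot: [[0.994, -0.109, 0.0], [-0.109, -0.994, -0.0], [0.0, 0.0, -1.0]]
wrist_force: [0.6, 0.3, -2.8]
grip_width: 0.258
grip_force: 40.0
at [ 432.6 -108.6   42.5] hd -6.26 j6 67.8 dp [-0.0019, -0.0024, 0.0025] turn [0.001, -0.001, -0.001] F [-0.3 -0.3 -2.3] t 23.6 g 0.256 40.0
```

View pics/t1.png

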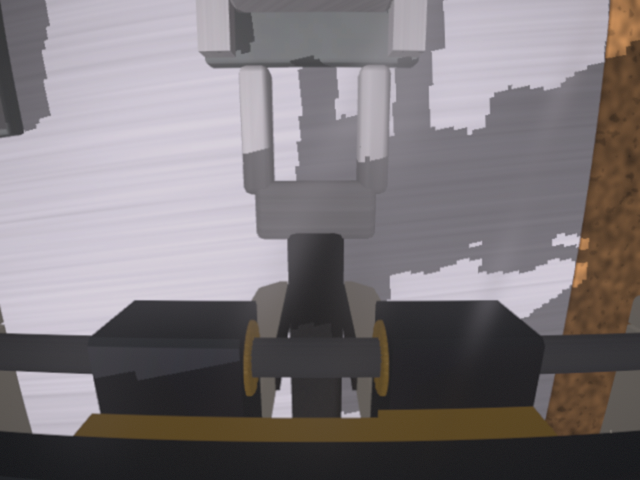

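The prongs (columns 241–389) sit centred on the block behind its face (top edge at about row 66), so I advance in small steps and watch the force.

```bash
python3 -m crank '{"dp":[[0.01,-0.001,0.002],[0.018,-0.001,0.002],[0.024,-0.001,0.002],[0.027,-0.001,0.002],[0.03,-0.001,0.002],[0.033,-0.001,0.002],[0.036,-0.001,0.002],[0.039,-0.001,0.002],[0.042,-0.001,0.002],[0.042,-0.001,0.002]],"turn":[[0,0,0],[0,0,0],[0,0,0],[0,0,0],[0,0,0],[0,0,0],[0,0,0],[0,0,0],[0,0,0],[0,0,0]],"grip":[-1,-1,-1,-1,-1,-1,-1,-1,-1,-1]}' 45
python3 -m crank '{"dp":[[0.003,0,0],[0.006,0,0],[0.006,0,0]],"turn":[[0,0,0],[0,0,0],[0,0,0]],"grip":[-1,-1,-1]}' 45
```

```text
time_s: 24.9
tool_pos: [471.2, -110.3, 39.0]
eef_rot: [[0.994, -0.108, -0.005], [-0.108, -0.994, 0.002], [-0.005, -0.001, -1.0]]
wrist_force: [-6.9, 0.0, 0.9]
grip_width: 0.257
grip_force: 45.0
time_s: 25.28
tool_pos: [477.1, -110.9, 39.0]
eef_rot: [[0.994, -0.108, -0.005], [-0.108, -0.994, 0.002], [-0.005, -0.001, -1.0]]
wrist_force: [-7.0, 0.1, 1.0]
grip_width: 0.256
grip_force: 45.0
```

```bash
python3 -m crank '{"dp":[[0.003,0,0],[0.006,0,0],[0.009,0,0],[0.012,0,0],[0.012,0,0]],"turn":[[0,0,0],[0,0,0],[0,0,0],[0,0,0],[0,0,0]],"grip":[-1,-1,-1,-1,-1]}' 45
python3 -m crank '{"dp":[[0.003,0,0],[0.006,0,0],[0.006,0,0]],"turn":[[0,0,0],[0,0,0],[0,0,0]],"grip":[-1,-1,-1]}' 45
```

```text
time_s: 25.9
tool_pos: [489.0, -112.2, 39.0]
eef_rot: [[0.994, -0.108, -0.005], [-0.108, -0.994, 0.002], [-0.005, -0.001, -1.0]]
wrist_force: [-6.3, 0.4, 0.7]
grip_width: 0.255
grip_force: 45.0
time_s: 26.28
tool_pos: [495.0, -112.9, 39.0]
eef_rot: [[0.994, -0.108, -0.005], [-0.108, -0.994, 0.002], [-0.005, -0.001, -1.0]]
wrist_force: [-7.1, -0.0, 0.6]
grip_width: 0.254
grip_force: 45.0
```

```bash
python3 -m crank '{"dp":[[0.003,0,0],[0.006,0,0],[0.006,0,0]],"turn":[[0,0,0],[0,0,0],[0,0,0]],"grip":[-1,-1,-1]}' 45
python3 -m crank '{"dp":[[0.003,0,0],[0.006,0,0],[0.006,0,0]],"turn":[[0,0,0],[0,0,0],[0,0,0]],"grip":[-1,-1,-1]}' 45
python3 -m crank '{"dp":[[0.003,0,0],[0.006,0,0],[0.006,0,0]],"turn":[[0,0,0],[0,0,0],[0,0,0]],"grip":[-1,-1,-1]}' 45
```

```text
time_s: 26.65
tool_pos: [498.1, -112.9, 38.2]
eef_rot: [[0.994, -0.107, -0.011], [-0.107, -0.994, 0.003], [-0.011, -0.002, -1.0]]
wrist_force: [-12.8, -0.4, 2.0]
grip_width: 0.256
grip_force: 45.0
time_s: 27.02
tool_pos: [499.2, -112.7, 36.6]
eef_rot: [[0.994, -0.106, -0.021], [-0.106, -0.994, 0.005], [-0.022, -0.003, -1.0]]
wrist_force: [-22.2, -2.9, 2.9]
grip_width: 0.253
grip_force: 45.0
time_s: 27.4
tool_pos: [501.1, -112.7, 35.2]
eef_rot: [[0.994, -0.106, -0.03], [-0.106, -0.994, 0.007], [-0.03, -0.004, -1.0]]
wrist_force: [-31.9, -4.4, 1.6]
grip_width: 0.255
grip_force: 45.0
```

The stop is felt at about x=498: force climbs from 7 to 32 N with almost no travel. Backing off and checking the hold.

```bash
python3 -m crank '{"dp":[[-0.02,0,0],[-0.05,0,0],[-0.09,0,0],[-0.09,0,-0.04],[-0.09,0,-0.06],[-0.09,0,-0.06]],"turn":[[0,0,0],[0,0,0],[0,0,0],[0,0,0],[0,0,0],[0,0,0]],"grip":[-1,-1,-1,-1,-1,-1]}' 45
python3 -c "
from h import *
snap('t2'); rel((410.2,89,100),-1.6)
im,c=load('t2'); g=cv2.cvtColor(im,cv2.COLOR_BGR2GRAY); w2=cv2.cvtColor(cv2.imread('pics/w2.png'),cv2.COLOR_BGR2GRAY)
T=w2[225:300,280:350]; 
m=cv2.matchTemplate(g[190:330,250:380],w2[228:262,255:380-5],cv2.TM_CCOEFF_NORMED); _,v,_,l=cv2.minMaxLoc(m); print('shift px',l[0]+250-255,l[1]+190-228,v)
"
```

```text
time_s: 28.15
tool_pos: [427.2, -106.6, 101.1]
eef_rot: [[0.994, -0.108, 0.004], [-0.108, -0.994, -0.002], [0.004, 0.002, -1.0]]
wrist_force: [0.5, -0.1, -2.2]
grip_width: 0.254
grip_force: 45.0
at [ 426.3 -106.1   99.9] hd -6.2 j6 67.6 dp [-0.0371, -0.1922, -0.0003] turn [0.001, -0.002, -0.08] F [ 0.2 -0.5 -3.4] t 28.2 g 0.254 45.0
shift px 0 9 0.758854866027832
```

```bash
python3 -c "
from h import *
for n in('w2','t1','t2'):
    g=cv2.GaussianBlur(cv2.cvtColor(cv2.imread(f'pics/{n}.png'),cv2.COLOR_BGR2GRAY),(5,1),0)
    print(n,[int(v) for v in g[160:270:2,300:330].mean(1)])
    print('   row100',[int(v) for v in g[96:104,225:405:3].mean(0)])
"
```

```text
w2 [155, 155, 156, 158, 157, 151, 150, 152, 153, 153, 134, 123, 133, 139, 144, 145, 136, 133, 141, 142, 144, 142, 136, 129, 130, 129, 125, 125, 125, 124, 125, 124, 125, 127, 124, 121, 112, 68, 63, 62, 61, 60, 59, 58, 57, 56, 55, 54, 53, 53, 51, 51, 50, 49, 49]
   row100 [135, 141, 148, 138, 134, 125, 122, 126, 128, 129, 133, 136, 135, 128, 118, 112, 136, 144, 142, 143, 145, 146, 151, 161, 166, 160, 162, 161, 143, 119, 135, 154, 157, 162, 163, 157, 152, 147, 115, 108, 108, 109, 114, 121, 135, 167, 190, 198, 201, 196, 193, 192, 190, 181, 151, 117, 110, 107, 103, 105]
t1 [126, 126, 126, 126, 126, 125, 124, 123, 122, 122, 114, 111, 115, 117, 118, 117, 117, 116, 115, 114, 116, 115, 115, 116, 117, 116, 113, 112, 112, 112, 112, 112, 113, 114, 112, 109, 102, 67, 64, 63, 62, 61, 60, 59, 59, 58, 57, 56, 56, 55, 54, 53, 53, 51, 51]
   row100 [203, 204, 203, 203, 202, 186, 190, 191, 189, 189, 191, 191, 184, 156, 119, 107, 182, 202, 202, 202, 202, 202, 202, 202, 202, 181, 124, 121, 121, 121, 121, 122, 122, 122, 123, 123, 129, 172, 191, 196, 194, 193, 191, 190, 169, 159, 176, 182, 183, 179, 177, 175, 173, 166, 141, 167, 183, 148, 131, 131]
t2 [194, 192, 189, 188, 190, 190, 190, 189, 190, 189, 185, 185, 187, 182, 125, 116, 118, 120, 120, 119, 118, 117, 116, 114, 114, 115, 114, 114, 114, 115, 112, 110, 110, 109, 109, 109, 109, 110, 110, 107, 105, 84, 62, 61, 60, 59, 58, 57, 57, 56, 55, 54, 53, 53, 52]
   row100 [196, 196, 196, 196, 193, 180, 185, 186, 184, 183, 183, 183, 177, 151, 117, 102, 160, 196, 196, 196, 196, 196, 196, 196, 196, 196, 196, 196, 196, 196, 196, 196, 196, 196, 196, 195, 195, 194, 194, 193, 192, 191, 190, 189, 189, 174, 155, 172, 179, 181, 179, 176, 174, 171, 168, 153, 129, 128, 129, 129]
```

```bash
python3 -m crank '{"dp":[[-0.037,-0.192,0],[-0.037,-0.192,0],[-0.037,-0.192,0],[-0.037,-0.192,0],[-0.037,-0.192,0],[-0.037,-0.192,0.03],[-0.037,-0.192,0.058],[-0.037,-0.192,0.058],[-0.037,-0.192,0.058]],"turn":[[0,0,-0.08],[0,0,-0.08],[0,0,-0.08],[0,0,-0.08],[0,0,-0.08],[0,0,-0.08],[0,0,-0.08],[0,0,-0.08],[0,0,-0.08]],"grip":[-1,-1,-1,-1,-1,-1,-1,-1,-1]}' 60
python3 -c "
from h import *
snap('t3'); rel((410.2,88,40),-1.6)
"
```

```text
time_s: 29.32
tool_pos: [410.6, 87.9, 42.1]
eef_rot: [[1.0, -0.03, 0.0], [-0.03, -1.0, -0.0], [0.0, 0.0, -1.0]]
wrist_force: [0.1, 0.3, -2.7]
grip_width: 0.25
grip_force: 60.0
at [411.   88.1  42.4] hd -1.7 j6 88.5 dp [-0.0008, 0.0001, 0.0024] turn [0.0, -0.001, -0.002] F [ 0.   0.  -1.9] t 29.4 g 0.256 60.0
```

View pics/t3.png

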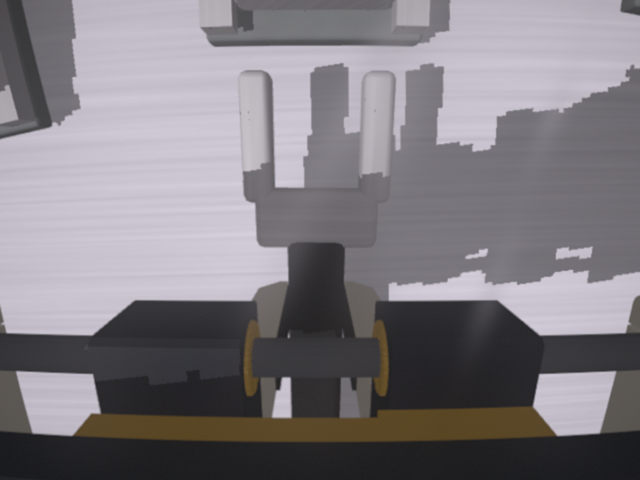

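Prong tips are now at (256,72) and (378,72). The wrench slipped back about 5 mm and is pitched slightly nose-up, so I lower the hand a little, grip with 60 N and stop pushing earlier.

```bash
python3 -m crank '{"dp":[[0.008,0,0.006],[0.016,0,0.006],[0.022,0,0.006],[0.027,0,0.006],[0.03,0,0.006],[0.033,0,0.006],[0.036,0,0.006],[0.039,0,0.006],[0.042,0,0.006],[0.042,0,0.006]],"turn":[[0,0,0],[0,0,0],[0,0,0],[0,0,0],[0,0,0],[0,0,0],[0,0,0],[0,0,0],[0,0,0],[0,0,0]],"grip":[-1,-1,-1,-1,-1,-1,-1,-1,-1,-1]}' 60
python3 -m crank '{"dp":[[0.003,0,0],[0.006,0,0],[0.009,0,0],[0.012,0,0],[0.012,0,0]],"turn":[[0,0,0],[0,0,0],[0,0,0],[0,0,0],[0,0,0]],"grip":[-1,-1,-1,-1,-1]}' 60
```

```text
time_s: 30.62
tool_pos: [448.9, 87.8, 35.0]
eef_rot: [[1.0, -0.028, -0.006], [-0.028, -1.0, -0.0], [-0.006, 0.0, -1.0]]
wrist_force: [-6.2, -0.8, 0.8]
grip_width: 0.252
grip_force: 60.0
time_s: 31.25
tool_pos: [460.9, 87.5, 34.9]
eef_rot: [[1.0, -0.028, -0.006], [-0.028, -1.0, -0.0], [-0.006, 0.0, -1.0]]
wrist_force: [-6.4, -0.9, 0.9]
grip_width: 0.252
grip_force: 60.0
```

```bash
python3 -m crank '{"dp":[[0.003,0,0],[0.006,0,0],[0.009,0,0],[0.009,0,0]],"turn":[[0,0,0],[0,0,0],[0,0,0],[0,0,0]],"grip":[-1,-1,-1,-1]}' 60
python3 -m crank '{"dp":[[0.003,0,0],[0.006,0,0],[0.006,0,0]],"turn":[[0,0,0],[0,0,0],[0,0,0]],"grip":[-1,-1,-1]}' 60
python3 -m crank '{"dp":[[0.003,0,0],[0.006,0,0],[0.006,0,0]],"turn":[[0,0,0],[0,0,0],[0,0,0]],"grip":[-1,-1,-1]}' 60
```

```text
time_s: 31.75
tool_pos: [469.9, 87.3, 35.0]
eef_rot: [[1.0, -0.028, -0.006], [-0.028, -1.0, -0.0], [-0.006, 0.0, -1.0]]
wrist_force: [-6.7, -1.7, 1.1]
grip_width: 0.257
grip_force: 60.0
time_s: 32.12
tool_pos: [475.8, 87.1, 34.8]
eef_rot: [[1.0, -0.028, -0.006], [-0.028, -1.0, 0.0], [-0.006, 0.0, -1.0]]
wrist_force: [-5.9, -0.7, 0.1]
grip_width: 0.251
grip_force: 60.0
time_s: 32.5
tool_pos: [477.3, 87.0, 33.7]
eef_rot: [[1.0, -0.027, -0.015], [-0.027, -1.0, -0.0], [-0.015, 0.0, -1.0]]
wrist_force: [-15.7, -2.2, 3.1]
grip_width: 0.253
grip_force: 60.0
```

```bash
python3 -m crank '{"dp":[[0.003,0,0],[0.003,0,0]],"turn":[[0,0,0],[0,0,0]],"grip":[-1,-1]}' 60
python3 -m crank '{"dp":[[-0.02,0,0],[-0.05,0,0],[-0.08,0,0],[-0.09,0,-0.04],[-0.09,0,-0.06],[-0.09,0,-0.06]],"turn":[[0,0,0],[0,0,0],[0,0,0],[0,0,0],[0,0,0],[0,0,0]],"grip":[-1,-1,-1,-1,-1,-1]}' 60
python3 -c "
from h import *
snap('t4'); rel((373,258,95),7.5)
g=cv2.GaussianBlur(cv2.cvtColor(cv2.imread('pics/t4.png'),cv2.COLOR_BGR2GRAY),(5,1),0)
print([int(v) for v in g[160:270:2,300:330].mean(1)])"
```

```text
time_s: 32.75
tool_pos: [477.8, 87.1, 33.0]
eef_rot: [[0.999, -0.027, -0.02], [-0.027, -1.0, 0.0], [-0.02, 0.0, -1.0]]
wrist_force: [-18.8, -1.9, 3.8]
grip_width: 0.25
grip_force: 60.0
time_s: 33.5
tool_pos: [399.4, 89.3, 97.0]
eef_rot: [[1.0, -0.028, 0.004], [-0.028, -1.0, -0.0], [0.004, 0.0, -1.0]]
wrist_force: [-0.2, 0.4, -1.9]
grip_width: 0.252
grip_force: 60.0
at [398.5  89.3  96. ] hd -1.61 j6 88.5 dp [-0.0302, -0.1679, 0.0009] turn [0.0, -0.002, -0.159] F [-0.4 -0.6 -1.8] t 33.5 g 0.251 60.0
[193, 190, 190, 190, 190, 191, 188, 187, 191, 193, 189, 187, 188, 187, 176, 114, 114, 117, 118, 118, 117, 115, 115, 114, 112, 112, 112, 111, 112, 112, 112, 110, 107, 107, 106, 106, 106, 106, 107, 108, 104, 102, 82, 59, 58, 57, 56, 56, 55, 54, 53, 52, 51, 51, 50]
```

```bash
python3 -m crank '{"dp":[[-0.028,-0.167,0],[-0.028,-0.167,0],[-0.028,-0.167,0],[-0.028,-0.167,0],[-0.028,-0.167,0],[-0.028,-0.167,0.03],[-0.028,-0.167,0.06],[-0.028,-0.167,0.06],[-0.028,-0.167,0.06]],"turn":[[0,0,-0.158],[0,0,-0.158],[0,0,-0.158],[0,0,-0.158],[0,0,-0.158],[0,0,-0.158],[0,0,-0.158],[0,0,-0.158],[0,0,-0.158]],"grip":[-1,-1,-1,-1,-1,-1,-1,-1,-1]}' 60
python3 -c "
from h import *
snap('t5'); rel((375,257,36),7.5)
"
```

```text
time_s: 34.67
tool_pos: [375.3, 256.4, 36.2]
eef_rot: [[0.992, 0.128, 0.0], [0.128, -0.992, -0.0], [0.0, 0.0, -1.0]]
wrist_force: [0.3, -0.5, -2.4]
grip_width: 0.253
grip_force: 60.0
at [375.7 256.7  36.6] hd 7.37 j6 102.9 dp [-0.0006, -0.0004, 0.0006] turn [-0.0, -0.002, -0.002] F [ 1.   0.8 -2.9] t 34.7 g 0.25 60.0
```

View pics/t5.png

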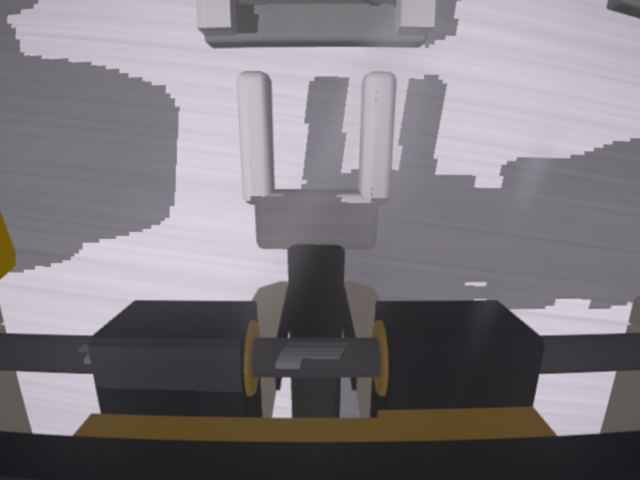

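Prongs (tips at row 72) are centred on the block in front (columns 235–395). Pushing in.

```bash
python3 -m crank '{"dp":[[0.008,0,0],[0.016,0,0],[0.022,0,0],[0.026,0,0],[0.029,0,0],[0.032,0,0],[0.035,0,0],[0.038,0,0],[0.041,0,0],[0.041,0,0]],"turn":[[0,0,0],[0,0,0],[0,0,0],[0,0,0],[0,0,0],[0,0,0],[0,0,0],[0,0,0],[0,0,0],[0,0,0]],"grip":[-1,-1,-1,-1,-1,-1,-1,-1,-1,-1]}' 60
python3 -m crank '{"dp":[[0.003,0,0],[0.006,0,0],[0.009,0,0],[0.009,0,0]],"turn":[[0,0,0],[0,0,0],[0,0,0],[0,0,0]],"grip":[-1,-1,-1,-1]}' 60
python3 -m crank '{"dp":[[0.003,0,0],[0.006,0,0],[0.009,0,0],[0.009,0,0]],"turn":[[0,0,0],[0,0,0],[0,0,0],[0,0,0]],"grip":[-1,-1,-1,-1]}' 60
```

```text
time_s: 35.98
tool_pos: [412.5, 261.7, 35.0]
eef_rot: [[0.992, 0.13, -0.006], [0.13, -0.992, -0.002], [-0.006, 0.001, -1.0]]
wrist_force: [-7.7, -1.3, 0.7]
grip_width: 0.252
grip_force: 60.0
time_s: 36.48
tool_pos: [421.3, 262.9, 35.0]
eef_rot: [[0.992, 0.13, -0.006], [0.13, -0.992, -0.002], [-0.006, 0.001, -1.0]]
wrist_force: [-7.3, -1.3, 1.0]
grip_width: 0.252
grip_force: 60.0
time_s: 36.98
tool_pos: [430.3, 264.1, 35.0]
eef_rot: [[0.992, 0.13, -0.006], [0.13, -0.992, -0.002], [-0.006, 0.001, -1.0]]
wrist_force: [-7.0, -0.9, 1.6]
grip_width: 0.255
grip_force: 60.0
```

```bash
python3 -m crank '{"dp":[[0.003,0,0],[0.006,0,0],[0.006,0,0]],"turn":[[0,0,0],[0,0,0],[0,0,0]],"grip":[-1,-1,-1]}' 60
python3 -m crank '{"dp":[[0.003,0,0],[0.006,0,0],[0.006,0,0]],"turn":[[0,0,0],[0,0,0],[0,0,0]],"grip":[-1,-1,-1]}' 60
python3 -m crank '{"dp":[[0.003,0,0],[0.006,0,0],[0.006,0,0]],"turn":[[0,0,0],[0,0,0],[0,0,0]],"grip":[-1,-1,-1]}' 60
```

```text
time_s: 37.35
tool_pos: [436.2, 264.9, 35.0]
eef_rot: [[0.992, 0.13, -0.006], [0.13, -0.992, -0.002], [-0.006, 0.001, -1.0]]
wrist_force: [-7.1, -1.2, 0.8]
grip_width: 0.249
grip_force: 60.0
time_s: 37.72
tool_pos: [442.2, 265.7, 34.9]
eef_rot: [[0.992, 0.13, -0.006], [0.13, -0.992, -0.002], [-0.006, 0.001, -1.0]]
wrist_force: [-6.5, -0.5, 1.2]
grip_width: 0.255
grip_force: 60.0
time_s: 38.1
tool_pos: [448.1, 266.5, 34.9]
eef_rot: [[0.992, 0.13, -0.006], [0.13, -0.992, -0.002], [-0.006, 0.001, -1.0]]
wrist_force: [-7.4, -0.8, 0.8]
grip_width: 0.254
grip_force: 60.0
```

```bash
python3 -m crank '{"dp":[[0.003,0,0],[0.006,0,0],[0.006,0,0]],"turn":[[0,0,0],[0,0,0],[0,0,0]],"grip":[-1,-1,-1]}' 60
python3 -m crank '{"dp":[[0.003,0,0],[0.006,0,0],[0.006,0,0]],"turn":[[0,0,0],[0,0,0],[0,0,0]],"grip":[-1,-1,-1]}' 60
```

```text
time_s: 38.48
tool_pos: [454.1, 267.2, 34.9]
eef_rot: [[0.992, 0.13, -0.006], [0.13, -0.992, -0.002], [-0.006, 0.001, -1.0]]
wrist_force: [-7.2, -0.3, 0.9]
grip_width: 0.254
grip_force: 60.0
time_s: 38.85
tool_pos: [460.1, 268.0, 34.9]
eef_rot: [[0.992, 0.13, -0.006], [0.13, -0.992, -0.001], [-0.006, 0.001, -1.0]]
wrist_force: [-6.0, -1.7, 0.8]
grip_width: 0.256
grip_force: 60.0
```

```bash
python3 -m crank '{"dp":[[0.003,0,0],[0.006,0,0],[0.006,0,0]],"turn":[[0,0,0],[0,0,0],[0,0,0]],"grip":[-1,-1,-1]}' 60
python3 -m crank '{"dp":[[0.003,0,0],[0.003,0,0]],"turn":[[0,0,0],[0,0,0]],"grip":[-1,-1]}' 60
```

```text
time_s: 39.22
tool_pos: [463.5, 268.4, 34.3]
eef_rot: [[0.991, 0.13, -0.011], [0.13, -0.992, -0.003], [-0.011, 0.001, -1.0]]
wrist_force: [-12.8, -1.9, 3.7]
grip_width: 0.25
grip_force: 60.0
time_s: 39.48
tool_pos: [463.9, 268.3, 33.5]
eef_rot: [[0.991, 0.13, -0.016], [0.13, -0.992, -0.004], [-0.016, 0.002, -1.0]]
wrist_force: [-17.0, -1.5, 3.9]
grip_width: 0.251
grip_force: 60.0
```

Third stop felt at x≈463 (17 N). Backing off and raising the hand to look at nut 3 past the wrench.

```bash
python3 -m crank '{"dp":[[-0.02,0,0],[-0.05,0,0],[-0.06,0,-0.03],[-0.05,-0.03,-0.09],[-0.02,-0.07,-0.12],[0,-0.07,-0.12],[0,-0.07,-0.12],[0,-0.07,-0.12]],"turn":[[0,0,0],[0,0,0],[0,0,0],[0,0,0],[0,0,0],[0,0,0],[0,0,0],[0,0,0]],"grip":[-1,-1,-1,-1,-1,-1,-1,-1]}' 60
python3 -c "
from h import *
snap('n3'); rel((463,268,150),7.5); dial('n3',(590,284,60))
"
```

```text
time_s: 40.48
tool_pos: [461.5, 338.4, 154.6]
eef_rot: [[0.992, 0.129, -0.003], [0.129, -0.992, -0.001], [-0.003, 0.001, -1.0]]
wrist_force: [-0.0, -0.0, -2.7]
grip_width: 0.254
grip_force: 60.0
at [461.5 338.4 154.7] hd 7.42 j6 107.7 dp [-0.0075, 0.07, 0.0048] turn [0.001, 0.003, -0.001] F [ 0.8 -0.5 -2.6] t 40.5 g 0.252 60.0
n3 ctr [593.8 285.5] R 37.9
    (np.float64(23.7), np.float64(39.3), 121, [406.6, 30.3])
    (np.float64(11.7), np.float64(-36.3), 829, [437.5, 50.4])
    (np.float64(25.3), np.float64(120.9), 107, [388.3, 79.7])
```

View pics/n3.png

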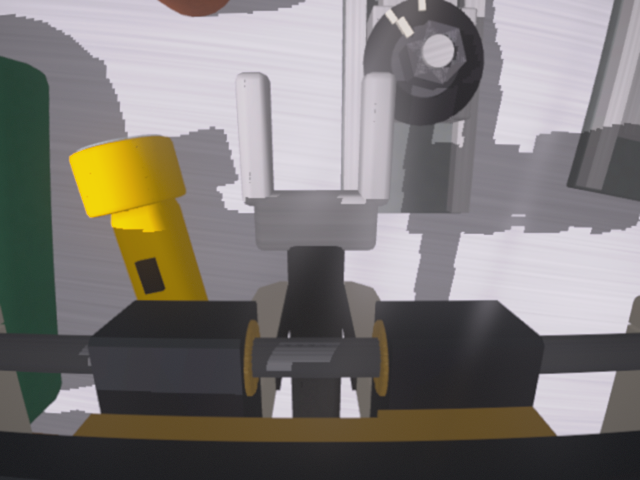

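Nut 3 is at about (437,52), its pointer on the first mark. Its measured centre (593.8,285.5) agrees with the gate's line. Moving to the wrench approach.

```bash
python3 -c "
from h import *
rel((482,229,90),26.5)
"
```

```text
at [461.5 338.4 154.7] hd 7.42 j6 107.7 dp [0.0064, 0.1111, 0.0648] turn [0.0, 0.003, -0.333] F [ 0.8 -0.5 -2.6] t 40.5 g 0.252 60.0
```

```bash
python3 -m crank '{"dp":[[0,0.06,0.02],[0.006,0.111,0.04],[0.006,0.111,0.064],[0.006,0.111,0.064],[0.006,0.111,0.064],[0.006,0.111,0.064],[0.006,0.111,0.064]],"turn":[[0,0,-0.1],[0,0,-0.2],[0,0,-0.33],[0,0,-0.33],[0,0,-0.33],[0,0,-0.33],[0,0,-0.33]],"grip":[-1,-1,-1,-1,-1,-1,-1]}' 60
python3 -c "
from h import *
rel((482,229,64),26.5)
"
```

```text
time_s: 41.4
tool_pos: [483.4, 230.5, 92.5]
eef_rot: [[0.896, 0.444, 0.001], [0.444, -0.896, 0.0], [0.001, 0.0, -1.0]]
wrist_force: [-0.3, 0.1, -2.3]
grip_width: 0.251
grip_force: 60.0
at [483.4 230.5  92.5] hd 26.36 j6 77.2 dp [-0.0019, 0.0007, 0.0285] turn [0.0, -0.001, -0.002] F [-0.3  0.1 -2.3] t 41.4 g 0.251 60.0
```

```bash
python3 -m crank '{"dp":[[-0.002,0.001,0.015],[-0.002,0.001,0.028],[-0.002,0.001,0.028],[-0.002,0.001,0.028]],"turn":[[0,0,0],[0,0,0],[0,0,0],[0,0,0]],"grip":[-1,-1,-1,-1]}' 60
python3 -c "
from h import *
snap('f3'); rel((528.7,252.4,64),26.5)
"
```

```text
time_s: 41.9
tool_pos: [481.7, 228.0, 63.4]
eef_rot: [[0.896, 0.444, -0.0], [0.444, -0.896, -0.0], [-0.0, -0.0, -1.0]]
wrist_force: [-0.4, 0.1, -2.3]
grip_width: 0.25
grip_force: 60.0
at [482.  228.1  63.7] hd 26.34 j6 77.0 dp [0.0527, -0.0011, -0.0003] turn [0.0, -0.0, -0.003] F [-0.6  0.1 -2.7] t 42.0 g 0.253 60.0
```

View pics/f3.png

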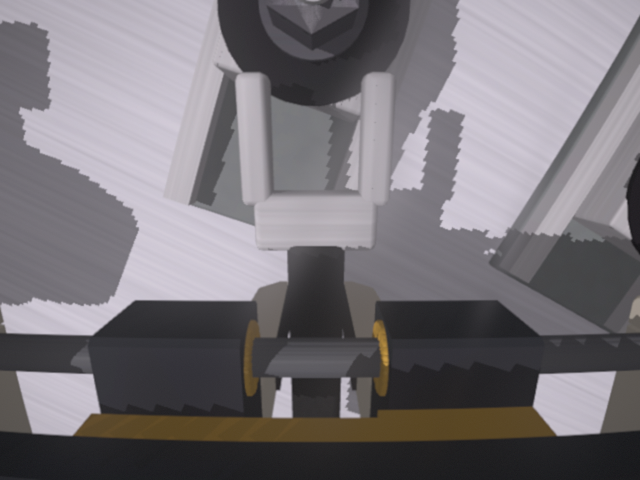

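The hex corner points straight at the wrench, its centre at column ≈313 with the prong mid at 315.5. The fit is aligned within 1 mm, so I slide on.

```bash
python3 -m crank '{"dp":[[0.006,-0.001,0],[0.012,-0.001,0],[0.018,-0.001,0],[0.024,-0.001,0],[0.03,-0.001,0],[0.036,-0.001,0],[0.042,-0.001,0],[0.048,-0.001,0],[0.052,-0.001,0],[0.052,-0.001,0]],"turn":[[0,0,0],[0,0,0],[0,0,0],[0,0,0],[0,0,0],[0,0,0],[0,0,0],[0,0,0],[0,0,0],[0,0,0]],"grip":[-1,-1,-1,-1,-1,-1,-1,-1,-1,-1]}' 60
python3 -c "
from h import *
snap('f3b'); rel((528.7,252.4,64),26.5)
"
```

```text
time_s: 43.2
tool_pos: [528.1, 252.1, 63.6]
eef_rot: [[0.896, 0.444, 0.0], [0.444, -0.896, 0.0], [0.0, 0.0, -1.0]]
wrist_force: [-0.5, 0.5, -2.9]
grip_width: 0.254
grip_force: 60.0
at [527.8 252.   63.6] hd 26.34 j6 78.3 dp [0.001, 0.0, -0.0004] turn [-0.0, 0.0, -0.003] F [ 0.4  0.5 -2.6] t 43.2 g 0.252 60.0
```

```bash
python3 -m crank '{"dp":[[0.0004,-0.0073,0],[0.0015,-0.0145,0],[0.0033,-0.0216,0],[0.0058,-0.0284,0],[0.0089,-0.035,0],[0.0108,-0.0382,0],[0.0108,-0.0382,0]],"turn":[[0,0,0.1],[0,0,0.2],[0,0,0.3],[0,0,0.4],[0,0,0.5],[0,0,0.55],[0,0,0.55]],"grip":[-1,-1,-1,-1,-1,-1,-1]}' 60
python3 -c "
from h import *
rel((528.7,252.4,64),26.5); print(r.get_obs()['wrist_torque'])
"
```

```text
time_s: 44.12
tool_pos: [519.9, 291.4, 63.5]
eef_rot: [[0.996, -0.089, -0.001], [-0.089, -0.996, 0.0], [-0.001, -0.0, -1.0]]
wrist_force: [-1.5, 2.1, -1.6]
grip_width: 0.253
grip_force: 60.0
at [519.9 291.4  63.5] hd -5.1 j6 113.6 dp [0.0123, 0.038, -0.0005] turn [-0.0, 0.001, -0.552] F [-1.5  2.1 -1.6] t 44.1 g 0.253 60.0
[0.35780125 0.24274093 0.065393  ]
```

```bash
python3 -m crank '{"dp":[[0.0001,-0.0037,0],[0.0004,-0.0073,0],[0.0004,-0.0073,0]],"turn":[[0,0,0.05],[0,0,0.1],[0,0,0.1]],"grip":[-1,-1,-1]}' 60
python3 -m crank '{"dp":[[0.0001,-0.0037,0],[0.0001,-0.0037,0]],"turn":[[0,0,0.05],[0,0,0.05]],"grip":[-1,-1]}' 60
python3 -c "
from h import *
rel((594,285,64),26.5); print(r.get_obs()['wrist_torque'])
"
```

```text
time_s: 44.5
tool_pos: [520.9, 298.6, 63.5]
eef_rot: [[0.982, -0.187, -0.001], [-0.187, -0.982, 0.0], [-0.001, -0.0, -1.0]]
wrist_force: [-2.7, 3.1, -1.8]
grip_width: 0.255
grip_force: 60.0
time_s: 44.75
tool_pos: [521.7, 302.2, 63.5]
eef_rot: [[0.972, -0.236, -0.001], [-0.236, -0.972, 0.0], [-0.001, -0.0, -1.0]]
wrist_force: [-2.3, 4.2, -2.0]
grip_width: 0.252
grip_force: 60.1
at [521.7 302.2  63.5] hd -13.66 j6 123.1 dp [0.0743, -0.0004, -0.0006] turn [-0.001, 0.001, -0.701] F [-2.3  4.2 -2. ] t 44.8 g 0.252 60.1
[0.67144377 0.5325539  0.29302462]
```

```bash
python3 -m crank '{"dp":[[0.0001,-0.0037,0],[0.0001,-0.0037,0]],"turn":[[0,0,0.05],[0,0,0.05]],"grip":[-1,-1]}' 60
python3 -c "
from h import *
rel((594,285,64),26.5); print(r.get_obs()['wrist_torque'])
"
```

```text
time_s: 45.0
tool_pos: [522.7, 305.8, 63.5]
eef_rot: [[0.959, -0.284, -0.001], [-0.284, -0.959, 0.0], [-0.001, -0.0, -1.0]]
wrist_force: [-3.4, 4.2, -2.0]
grip_width: 0.254
grip_force: 60.1
at [522.7 305.8  63.5] hd -16.53 j6 126.3 dp [0.0742, -0.0003, -0.0006] turn [-0.001, 0.001, -0.751] F [-3.4  4.2 -2. ] t 45.0 g 0.254 60.1
[0.76865092 0.50819265 0.24778595]
```

```bash
python3 -m crank '{"dp":[[0.0001,0.0044,0],[0.0001,0.0044,0],[0.0001,0.0044,-0.02],[0.0001,0.0044,-0.05],[0.0001,0.0044,-0.09],[0.0001,0.0044,-0.09],[0.0001,0.0044,-0.09]],"turn":[[0,0,-0.06],[0,0,-0.06],[0,0,-0.06],[0,0,-0.06],[0,0,-0.06],[0,0,-0.06],[0,0,-0.06]],"grip":[-1,-1,-1,-1,-1,-1,-1]}' 60
python3 -c "
from h import *
snap('c3'); rel((594,285,64),26.5); dial('c3',(594,285,55))
im,c=load('c3'); u,v=proj(c,[(594,285,54)])[0]; print(u,v)
cv2.imwrite('pics/c3c.png',cv2.resize(im[max(0,int(v)-130):int(v)+120,180:450],None,fx=2.2,fy=2.2))
"
```

```text
time_s: 45.88
tool_pos: [522.0, 300.6, 152.8]
eef_rot: [[0.973, -0.229, -0.001], [-0.229, -0.973, -0.001], [-0.001, 0.001, -1.0]]
wrist_force: [0.2, 0.2, -2.7]
grip_width: 0.25
grip_force: 60.0
at [521.4 300.5 152.1] hd -13.22 j6 122.6 dp [0.0744, -0.0017, 0.0879] turn [0.001, 0.003, -0.693] F [-0.   0.1 -2.9] t 45.9 g 0.255 60.0
c3 ctr [615.3 275.9] R 16.6
    (np.float64(19.3), np.float64(28.2), 765, [301.0, 83.8])
    (np.float64(21.0), np.float64(-46.5), 197, [338.7, 78.9])
    (np.float64(27.4), np.float64(-102.7), 73, [362.8, 107.0])
    (np.float64(20.4), np.float64(149.1), 563, [311.3, 137.9])
314.6023733506071 143.12551733689435
```

View pics/c3c.png

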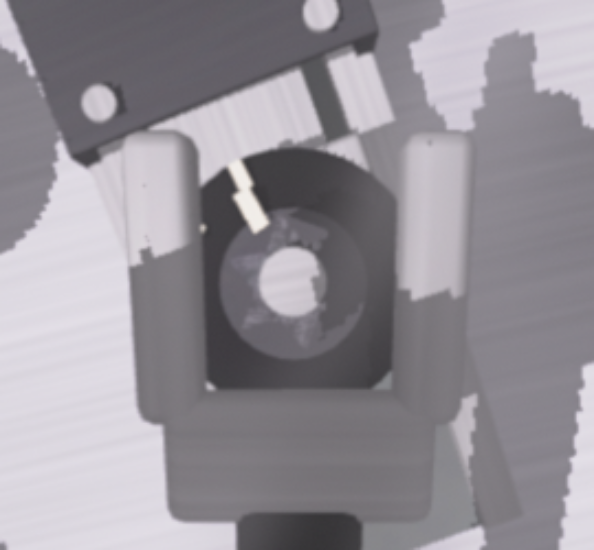

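The pointer lines up with the second mark on gate 3, so that nut is tight. Now gate 2: look first.

```bash
python3 -c "
from h import *
rel((467.5,97,154),17.3)
"
```

```text
at [521.4 300.5 152.1] hd -13.22 j6 122.6 dp [-0.006, 0.2104, -0.0015] turn [0.001, 0.002, -0.533] F [-0.   0.1 -2.9] t 45.9 g 0.255 60.0
```

```bash
python3 -m crank '{"dp":[[-0.006,0.06,-0.002],[-0.006,0.12,-0.002],[-0.006,0.17,-0.002],[-0.006,0.21,-0.002],[-0.006,0.21,-0.002],[-0.006,0.21,-0.002],[-0.006,0.21,-0.002],[-0.006,0.21,-0.002]],"turn":[[0,0,-0.13],[0,0,-0.26],[0,0,-0.39],[0,0,-0.533],[0,0,-0.533],[0,0,-0.533],[0,0,-0.533],[0,0,-0.533]],"grip":[-1,-1,-1,-1,-1,-1,-1,-1]}' 60
python3 -c "
from h import *
snap('n2'); dial('n2',(608,83,55)); rel((487.7,45.5,64),17.3)
"
```

```text
time_s: 46.92
tool_pos: [468.5, 99.0, 155.4]
eef_rot: [[0.954, 0.299, -0.0], [0.299, -0.954, 0.0], [-0.0, -0.0, -1.0]]
wrist_force: [0.1, -0.5, -2.5]
grip_width: 0.251
grip_force: 60.0
n2 ctr [609.4  80.5] R 36.0
    (np.float64(25.5), np.float64(37.2), 47, [397.4, 17.1])
    (np.float64(10.4), np.float64(-6.8), 763, [416.6, 41.7])
    (np.float64(23.4), np.float64(149.2), 248, [381.8, 82.0])
at [468.5  98.9 155.4] hd 17.41 j6 71.1 dp [0.0023, 0.0567, 0.0914] turn [-0.0, 0.0, 0.002] F [ 0.8 -0.5 -3.2] t 47.0 g 0.252 60.0
```

```bash
python3 -c "
from h import *
for z in (70,76,80,84): print(z,[plane(load(n)[1],[p],z)[0,:2].round(1) for n,p in (('n3',(437.5,50.4)),('n2',(416.6,41.7)))])
"
```

```text
70 [array([598.1, 283.4]), array([613.7,  82.2])]
76 [array([596.4, 285.1]), array([611.7,  83.1])]
80 [array([595.2, 286.1]), array([610.3,  83.8])]
84 [array([594.1, 287.2]), array([609. ,  84.4])]
```

```bash
python3 -m crank '{"dp":[[0.003,0.03,0.02],[0.003,0.057,0.05],[0.003,0.057,0.08],[0.003,0.057,0.091],[0.003,0.057,0.091],[0.003,0.057,0.091],[0.003,0.057,0.091]],"turn":[[0,0,0],[0,0,0],[0,0,0],[0,0,0],[0,0,0],[0,0,0],[0,0,0]],"grip":[-1,-1,-1,-1,-1,-1,-1]}' 60
python3 -c "
from h import *
snap('f2'); rel((608.7-73*.955,82.8-73*.297,64),17.3)
a=cv2.imread('pics/f2.png')[0:110,180:450]; b=cv2.imread('pics/f3.png')[0:110,180:450]
for im in (a,b):
    g=cv2.cvtColor(im,cv2.COLOR_BGR2GRAY); 
    for y in (15,30,45): print([int(v) for v in g[y-2:y+3,30:240:5].mean(0)])
"
```

```text
time_s: 47.85
tool_pos: [489.2, 44.8, 65.8]
eef_rot: [[0.954, 0.299, 0.002], [0.299, -0.954, -0.0], [0.002, 0.001, -1.0]]
wrist_force: [-0.5, 0.1, -1.7]
grip_width: 0.254
grip_force: 60.0
at [489.1  44.7  65.6] hd 17.37 j6 64.8 dp [0.0525, -0.0007, 0.0017] turn [0.001, -0.002, 0.001] F [ 1.1  0.9 -1.9] t 47.9 g 0.254 60.0
[191, 176, 154, 57, 56, 54, 54, 53, 51, 50, 49, 85, 83, 60, 69, 84, 87, 86, 86, 105, 107, 106, 96, 86, 86, 86, 85, 85, 70, 51, 56, 57, 42, 44, 48, 51, 55, 58, 65, 67, 100, 106]
[180, 183, 178, 60, 56, 55, 54, 53, 52, 51, 50, 51, 88, 87, 73, 60, 60, 60, 61, 75, 94, 100, 82, 62, 49, 49, 49, 48, 50, 57, 58, 44, 47, 50, 54, 58, 62, 64, 69, 71, 107, 108]
[185, 181, 183, 183, 65, 57, 56, 55, 53, 52, 51, 50, 49, 53, 85, 87, 87, 87, 83, 66, 59, 48, 47, 51, 56, 56, 57, 57, 57, 45, 46, 51, 56, 61, 66, 68, 69, 72, 73, 109, 110, 111]
[180, 179, 57, 56, 54, 53, 52, 51, 50, 49, 71, 84, 63, 57, 61, 80, 85, 85, 86, 110, 110, 103, 94, 85, 85, 84, 82, 63, 47, 48, 55, 54, 40, 42, 45, 49, 54, 58, 63, 66, 103, 106]
[180, 175, 149, 57, 56, 55, 53, 52, 51, 50, 49, 64, 87, 86, 74, 57, 56, 56, 56, 68, 101, 78, 56, 47, 47, 46, 47, 48, 54, 56, 54, 41, 45, 49, 52, 57, 60, 64, 67, 76, 106, 108]
[179, 183, 182, 158, 57, 56, 55, 54, 52, 52, 50, 49, 48, 57, 85, 86, 86, 86, 83, 66, 55, 47, 50, 56, 57, 56, 56, 56, 50, 41, 45, 49, 53, 57, 62, 66, 68, 70, 82, 107, 110, 113]
```

The profiles match gate 3's approach within about 2 px, so the alignment holds. Sliding on.

```bash
python3 -m crank '{"dp":[[0.006,0,0.001],[0.012,0,0.001],[0.018,0,0.001],[0.024,0,0.001],[0.03,0,0.001],[0.036,0,0.001],[0.042,0,0.001],[0.048,0,0.001],[0.052,0,0.001],[0.052,0,0.001]],"turn":[[0,0,0],[0,0,0],[0,0,0],[0,0,0],[0,0,0],[0,0,0],[0,0,0],[0,0,0],[0,0,0],[0,0,0]],"grip":[-1,-1,-1,-1,-1,-1,-1,-1,-1,-1]}' 60
python3 -c "
from h import *
rel((608.7-73*.955,82.8-73*.297,64),17.3)
"
```

```text
time_s: 49.15
tool_pos: [538.3, 60.2, 63.6]
eef_rot: [[0.954, 0.298, 0.0], [0.298, -0.954, -0.0], [0.0, 0.0, -1.0]]
wrist_force: [-0.3, 0.0, -2.8]
grip_width: 0.252
grip_force: 60.0
at [538.3  60.2  63.6] hd 17.36 j6 67.2 dp [0.0009, -0.0007, -0.0004] turn [0.0, -0.0, 0.001] F [-0.3  0.  -2.8] t 49.1 g 0.252 60.0
```

```bash
python3 -m crank '{"dp":[[0.0004,-0.0073,0],[0.0015,-0.0145,0],[0.0033,-0.0216,0],[0.0058,-0.0284,0],[0.0089,-0.035,0],[0.0108,-0.0382,0],[0.0136,-0.0424,0],[0.0162,-0.0459,0],[0.0181,-0.0481,0],[0.0181,-0.0481,0]],"turn":[[0,0,0.1],[0,0,0.2],[0,0,0.3],[0,0,0.4],[0,0,0.5],[0,0,0.55],[0,0,0.62],[0,0,0.68],[0,0,0.72],[0,0,0.72]],"grip":[-1,-1,-1,-1,-1,-1,-1,-1,-1,-1]}' 60
python3 -m crank '{"dp":[[0,-0.0022,0],[0,-0.0022,0]],"turn":[[0,0,0.03],[0,0,0.03]],"grip":[-1,-1]}' 60
python3 -c "
from h import *
rel((608.7-73*.955,82.8-73*.297,64),17.3); print(r.get_obs()['wrist_torque'])
"
```

```text
time_s: 50.4
tool_pos: [539.8, 112.9, 63.4]
eef_rot: [[0.914, -0.405, -0.002], [-0.405, -0.914, 0.002], [-0.002, -0.001, -1.0]]
wrist_force: [-1.5, 5.7, -1.4]
grip_width: 0.254
grip_force: 60.1
time_s: 50.65
tool_pos: [540.7, 114.9, 63.4]
eef_rot: [[0.902, -0.432, -0.002], [-0.432, -0.902, 0.002], [-0.002, -0.001, -1.0]]
wrist_force: [-0.9, 5.7, -1.8]
grip_width: 0.254
grip_force: 60.1
at [540.7 114.9  63.4] hd -25.58 j6 115.9 dp [0.0217, 0.0493, -0.0007] turn [-0.002, 0.002, -0.748] F [-0.9  5.7 -1.8] t 50.6 g 0.254 60.1
[1.00591162 0.23608175 0.43198231]
```

```bash
python3 -m crank '{"dp":[[0.0001,0.0044,0],[0.0001,0.0044,0],[0.0001,0.0044,-0.02],[0.0001,0.0044,-0.05],[0.0001,0.0044,-0.09],[0.0001,0.0044,-0.09],[0.0001,0.0044,-0.09]],"turn":[[0,0,-0.06],[0,0,-0.06],[0,0,-0.06],[0,0,-0.06],[0,0,-0.06],[0,0,-0.06],[0,0,-0.06]],"grip":[-1,-1,-1,-1,-1,-1,-1]}' 60
python3 -c "
from h import *
snap('c2')
for n,ctr in (('c3',(594,285)),('c2',(608.7,82.8))):
    im,c=load(n); g=cv2.cvtColor(im,cv2.COLOR_BGR2GRAY); W=(g>175).astype(np.uint8)
    k,l,s,ce=cv2.connectedComponentsWithStats(W)
    for i in range(1,k):
        p=plane(c,[ce[i]],53)[0,:2]-ctr
        if 12<s[i,4]<400 and np.hypot(*p)<45: print(n,s[i].tolist(),ce[i].round(1),np.hypot(*p).round(1),np.degrees(np.arctan2(p[1],p[0])).round(1))
u=np.array([.9760,.2181]); l=np.array([-.2181,.976]); nut=np.array([631,-128.4]); print(nut-130*u+55*l)
rel((*(nut-130*u+55*l),154),12.6)
"
```

```text
time_s: 51.52
tool_pos: [539.3, 109.2, 152.7]
eef_rot: [[0.926, -0.378, -0.001], [-0.378, -0.926, -0.0], [-0.001, 0.001, -1.0]]
wrist_force: [-0.8, 0.2, -3.1]
grip_width: 0.254
grip_force: 60.0
c3 [329, 75, 17, 14, 116] [338.   80.7] 41.8 -34.3
c2 [326, 77, 7, 4, 19] [329.6  78.5] 41.0 -36.6
c2 [297, 126, 10, 26, 173] [301.4 138.5] 8.5 52.3
c2 [301, 201, 8, 9, 45] [304.6 204.8] 42.1 149.2
[ 492.1245 -103.073 ]
at [538.9 109.2 152.2] hd -22.23 j6 112.1 dp [0.037, 0.2142, -0.0017] turn [0.0, 0.003, -0.608] F [ 0.2 -0.1 -3.5] t 51.6 g 0.255 60.0
```

```bash
cat >> h.py <<'E'
def polar(n,ctr,yaw):
    im,c=load(n); g=cv2.cvtColor(im,cv2.COLOR_BGR2GRAY).astype(np.float32)
    A=np.arange(-20,60,4)
    for R in (25,28,31,34):
        t=np.radians(A+yaw); P=np.c_[ctr[0]+R*np.cos(t),ctr[1]+R*np.sin(t),0*t+53]; uv=proj(c,P).astype(np.float32)
        print(n,R,[int(v) for v in cv2.remap(g,uv[:,:1],uv[:,1:],1).ravel()])
    print(A.tolist())
E
python3 -c "
from h import *
polar('c3',(594,285),7.5); polar('c2',(608.7,82.8),-1.6)"
```

```text
c3 25 [64, 64, 64, 63, 63, 55, 138, 237, 237, 211, 64, 64, 64, 64, 64, 64, 63, 64, 64, 63]
c3 28 [65, 64, 64, 64, 63, 57, 112, 237, 237, 167, 63, 65, 64, 64, 65, 65, 65, 64, 64, 66]
c3 31 [64, 64, 64, 64, 63, 60, 95, 236, 236, 129, 64, 64, 65, 65, 63, 64, 80, 100, 106, 109]
c3 34 [64, 64, 65, 64, 64, 60, 213, 237, 81, 64, 65, 65, 65, 66, 101, 107, 115, 117, 116, 118]
[-20, -16, -12, -8, -4, 0, 4, 8, 12, 16, 20, 24, 28, 32, 36, 40, 44, 48, 52, 56]
c2 25 [62, 61, 62, 59, 60, 54, 133, 237, 237, 206, 62, 62, 64, 64, 63, 63, 63, 62, 62, 63]
c2 28 [63, 63, 63, 63, 63, 57, 104, 237, 237, 185, 62, 64, 64, 63, 64, 64, 63, 63, 64, 75]
c2 31 [64, 64, 64, 64, 64, 58, 79, 236, 238, 124, 65, 65, 65, 65, 64, 69, 93, 105, 108, 110]
c2 34 [65, 65, 65, 65, 64, 64, 201, 237, 88, 67, 66, 66, 66, 68, 100, 109, 111, 115, 117, 119]
[-20, -16, -12, -8, -4, 0, 4, 8, 12, 16, 20, 24, 28, 32, 36, 40, 44, 48, 52, 56]
```

Gate 2's pointer reads at the second mark, just as gate 3's does. On to gate 1.

```bash
python3 -m crank '{"dp":[[0,0.06,-0.002],[0.01,0.12,-0.002],[0.02,0.17,-0.002],[0.037,0.214,-0.002],[0.037,0.214,-0.002],[0.037,0.214,-0.002],[0.037,0.214,-0.002],[0.037,0.214,-0.002]],"turn":[[0,0,-0.13],[0,0,-0.26],[0,0,-0.4],[0,0,-0.54],[0,0,-0.608],[0,0,-0.608],[0,0,-0.608],[0,0,-0.608]],"grip":[-1,-1,-1,-1,-1,-1,-1,-1]}' 60
python3 -c "
from h import *
snap('n1'); dial('n1',(631,-128.4,55)); rel((631-126*.976,-128.4-126*.218,64),12.6)
im,c=load('n1'); g=cv2.cvtColor(im,cv2.COLOR_BGR2GRAY); k,l,s,ce=cv2.connectedComponentsWithStats((g>150).astype(np.uint8))
for i in range(1,k):
    if 200<s[i,4]<1500 and ce[i][1]<120: print(s[i],ce[i],plane(c,[ce[i]],84)[0,:2])
"
```

```text
time_s: 52.58
tool_pos: [493.3, -101.9, 155.3]
eef_rot: [[0.976, 0.219, -0.001], [0.219, -0.976, 0.0], [-0.001, -0.0, -1.0]]
wrist_force: [-0.3, 0.1, -2.5]
grip_width: 0.252
grip_force: 60.0
n1 ctr [ 631.8 -131. ] R 35.7
    (np.float64(25.7), np.float64(32.4), 44, [396.0, 16.9])
    (np.float64(10.5), np.float64(-9.6), 780, [414.7, 41.4])
    (np.float64(22.8), np.float64(146.1), 299, [381.7, 82.2])
at [ 493.4 -102.   155.5] hd 12.69 j6 52.9 dp [0.0024, 0.0558, 0.0914] turn [-0.0, 0.0, 0.001] F [ 0.1  0.4 -2.5] t 52.6 g 0.251 60.0
[ 37   0  27  21 476] [49.85294118  8.75630252] [607.15138287  80.5382902 ]
[456   0  35  35 610] [474.3557377   14.10983607] [ 654.20066443 -156.04327313]
[400  26  31  32 780] [414.69230769  41.38205128] [ 631.84996354 -126.98865342]
[337  71  19  26 213] [344.92018779  85.33802817] [599.80987189 -94.28563844]
```

```bash
python3 -m crank '{"dp":[[0.003,0.03,0.02],[0.003,0.056,0.05],[0.003,0.056,0.08],[0.003,0.056,0.092],[0.003,0.056,0.092],[0.003,0.056,0.092],[0.003,0.056,0.092]],"turn":[[0,0,0],[0,0,0],[0,0,0],[0,0,0],[0,0,0],[0,0,0],[0,0,0]],"grip":[-1,-1,-1,-1,-1,-1,-1]}' 60
python3 -c "
from h import *
snap('f1'); rel((631.3-73*.976,-128.6-73*.218,64),12.6)
for n in ('f1','f2'):
    g=cv2.cvtColor(cv2.imread(f'pics/{n}.png')[0:110,180:450],cv2.COLOR_BGR2GRAY)
    for y in (15,30,45): print([int(v) for v in g[y-2:y+3,30:240:5].mean(0)])
"
```

```text
time_s: 53.5
tool_pos: [509.5, -156.8, 64.9]
eef_rot: [[0.976, 0.219, 0.002], [0.219, -0.976, -0.001], [0.002, 0.002, -1.0]]
wrist_force: [-0.8, 0.0, -3.4]
grip_width: 0.251
grip_force: 60.0
at [ 509.3 -156.8   64.7] hd 12.67 j6 48.2 dp [0.0522, -0.0009, 0.0008] turn [0.001, -0.002, 0.001] F [ 0.1  0.5 -1.7] t 53.5 g 0.253 60.0
[196, 181, 101, 58, 58, 56, 55, 53, 53, 51, 54, 87, 81, 64, 73, 87, 89, 89, 90, 114, 111, 90, 89, 91, 89, 89, 89, 86, 66, 50, 58, 58, 43, 46, 49, 53, 57, 63, 67, 69, 104, 110]
[183, 186, 184, 59, 59, 57, 56, 55, 53, 52, 52, 57, 90, 89, 75, 63, 63, 64, 65, 80, 104, 104, 81, 60, 50, 51, 50, 50, 53, 59, 60, 45, 48, 52, 56, 62, 66, 68, 71, 76, 110, 112]
[190, 185, 188, 187, 60, 59, 58, 56, 55, 54, 53, 52, 51, 61, 90, 89, 90, 90, 85, 67, 63, 49, 50, 54, 59, 60, 60, 59, 58, 46, 50, 56, 60, 64, 68, 71, 72, 74, 78, 112, 114, 115]
[191, 176, 154, 57, 56, 54, 54, 53, 51, 50, 49, 85, 83, 60, 69, 84, 87, 86, 86, 105, 107, 106, 96, 86, 86, 86, 85, 85, 70, 51, 56, 57, 42, 44, 48, 51, 55, 58, 65, 67, 100, 106]
[180, 183, 178, 60, 56, 55, 54, 53, 52, 51, 50, 51, 88, 87, 73, 60, 60, 60, 61, 75, 94, 100, 82, 62, 49, 49, 49, 48, 50, 57, 58, 44, 47, 50, 54, 58, 62, 64, 69, 71, 107, 108]
[185, 181, 183, 183, 65, 57, 56, 55, 53, 52, 51, 50, 49, 53, 85, 87, 87, 87, 83, 66, 59, 48, 47, 51, 56, 56, 57, 57, 57, 45, 46, 51, 56, 61, 66, 68, 69, 72, 73, 109, 110, 111]
```

Profiles match again. Sliding on.

```bash
python3 -m crank '{"dp":[[0.006,0,0.001],[0.012,0,0.001],[0.018,0,0.001],[0.024,0,0.001],[0.03,0,0.001],[0.036,0,0.001],[0.042,0,0.001],[0.048,0,0.001],[0.052,0,0.001],[0.052,0,0.001]],"turn":[[0,0,0],[0,0,0],[0,0,0],[0,0,0],[0,0,0],[0,0,0],[0,0,0],[0,0,0],[0,0,0],[0,0,0]],"grip":[-1,-1,-1,-1,-1,-1,-1,-1,-1,-1]}' 60
python3 -c "
from h import *
rel((631.3-73*.976,-128.6-73*.218,64),12.6)
"
```

```text
time_s: 54.8
tool_pos: [559.6, -145.3, 62.6]
eef_rot: [[0.976, 0.219, 0.0], [0.219, -0.976, -0.0], [0.0, 0.0, -1.0]]
wrist_force: [-0.0, 0.1, -3.3]
grip_width: 0.251
grip_force: 60.0
at [ 559.6 -145.3   62.6] hd 12.66 j6 51.7 dp [0.0006, -0.0006, -0.0014] turn [0.0, -0.0, 0.001] F [-0.   0.1 -3.3] t 54.8 g 0.251 60.0
```

```bash
python3 -m crank '{"dp":[[0.0004,-0.0073,-0.001],[0.0015,-0.0145,-0.001],[0.0033,-0.0216,-0.001],[0.0058,-0.0284,-0.001],[0.0089,-0.035,-0.001],[0.0108,-0.0382,-0.001],[0.0136,-0.0424,-0.001],[0.0162,-0.0459,-0.001],[0.0181,-0.0481,-0.001],[0.0181,-0.0481,-0.001]],"turn":[[0,0,0.1],[0,0,0.2],[0,0,0.3],[0,0,0.4],[0,0,0.5],[0,0,0.55],[0,0,0.62],[0,0,0.68],[0,0,0.72],[0,0,0.72]],"grip":[-1,-1,-1,-1,-1,-1,-1,-1,-1,-1]}' 60
python3 -m crank '{"dp":[[0,-0.0022,0],[0,-0.0022,0]],"turn":[[0,0,0.03],[0,0,0.03]],"grip":[-1,-1]}' 60
python3 -m crank '{"dp":[[0.0001,0.0044,0],[0.0001,0.0044,0],[0.0001,0.0044,-0.02],[0.0001,0.0044,-0.05],[0.0001,0.0044,-0.09],[0.0001,0.0044,-0.09],[0.0001,0.0044,-0.09]],"turn":[[0,0,-0.06],[0,0,-0.06],[0,0,-0.06],[0,0,-0.06],[0,0,-0.06],[0,0,-0.06],[0,0,-0.06]],"grip":[-1,-1,-1,-1,-1,-1,-1]}' 60
python3 -c "
from h import *
snap('c1'); polar('c1',(631.3,-128.6),-6.2); rel((426,-347,120),-8)
"
```

```text
time_s: 56.05
tool_pos: [565.7, -93.1, 63.4]
eef_rot: [[0.879, -0.478, -0.002], [-0.478, -0.879, 0.002], [-0.002, -0.001, -1.0]]
wrist_force: [-0.0, 5.9, -1.6]
grip_width: 0.247
grip_force: 60.1
time_s: 56.3
tool_pos: [566.7, -91.3, 63.3]
eef_rot: [[0.864, -0.504, -0.002], [-0.504, -0.864, 0.002], [-0.002, -0.001, -1.0]]
wrist_force: [-0.3, 5.9, -3.2]
grip_width: 0.25
grip_force: 60.1
time_s: 57.18
tool_pos: [564.9, -96.6, 152.9]
eef_rot: [[0.891, -0.453, -0.001], [-0.453, -0.891, -0.0], [-0.001, 0.001, -1.0]]
wrist_force: [0.3, 0.1, -2.7]
grip_width: 0.253
grip_force: 60.0
c1 25 [55, 59, 59, 60, 59, 53, 128, 237, 237, 205, 62, 63, 63, 62, 64, 63, 63, 61, 60, 61]
c1 28 [60, 61, 60, 61, 61, 54, 105, 237, 237, 172, 60, 62, 62, 62, 62, 62, 61, 61, 62, 69]
c1 31 [62, 62, 62, 61, 61, 57, 72, 237, 237, 138, 62, 63, 63, 63, 63, 65, 84, 103, 107, 108]
c1 34 [62, 62, 62, 63, 63, 58, 198, 236, 93, 64, 64, 63, 63, 64, 96, 107, 110, 113, 115, 118]
[-20, -16, -12, -8, -4, 0, 4, 8, 12, 16, 20, 24, 28, 32, 36, 40, 44, 48, 52, 56]
at [564.5 -96.4 152.2] hd -26.93 j6 96.1 dp [-0.0099, 0.2861, 0.0324] turn [0.0, 0.002, -0.33] F [ 0.8 -0.  -2.5] t 57.2 g 0.256 60.0
```

All three pointers read at the second mark. Carrying the wrench back to the mat.

```bash
python3 -m crank '{"dp":[[-0.004,0.06,0],[-0.004,0.12,0],[-0.004,0.18,0],[-0.004,0.24,0],[-0.004,0.285,0.03],[-0.004,0.285,0.07],[-0.004,0.285,0.1],[-0.004,0.285,0.1],[-0.004,0.285,0.1]],"turn":[[0,0,0],[0,0,0],[0,0,0],[0,0,0],[0,0,0],[0,0,0],[0,0,0],[0,0,0],[0,0,0]],"grip":[-1,-1,-1,-1,-1,-1,-1,-1,-1]}' 60
python3 -c "
from h import *
rel((432,-349,20),-27)
"
```

```text
time_s: 58.35
tool_pos: [433.2, -348.8, 53.8]
eef_rot: [[0.892, -0.452, -0.0], [-0.452, -0.892, -0.0], [-0.0, 0.0, -1.0]]
wrist_force: [0.4, 0.6, -1.9]
grip_width: 0.252
grip_force: 60.0
at [ 433.2 -348.8   53.8] hd -26.88 j6 66.5 dp [-0.001, 0.0007, 0.0338] turn [0.0, 0.0, 0.002] F [ 0.4  0.6 -1.9] t 58.4 g 0.252 60.0
```

```bash
python3 -m crank '{"dp":[[0,0,0.012],[0,0,0.022],[0,0,0.029],[0,0,0.033],[0,0,0.034],[0,0,0.034]],"turn":[[0,0,0],[0,0,0],[0,0,0],[0,0,0],[0,0,0],[0,0,0]],"grip":[-1,-1,-1,-1,-1,-1]}' 30
```

```text
time_s: 59.1
tool_pos: [433.5, -349.2, 20.1]
eef_rot: [[0.892, -0.452, 0.001], [-0.452, -0.892, -0.001], [0.001, 0.0, -1.0]]
wrist_force: [1.4, -0.4, 0.7]
grip_width: 0.252
grip_force: 30.0
```

```bash
python3 -m crank '{"dp":[[0,0,0],[0,0,0],[0,0,0],[0,0,0],[0,0,0],[0,0,0],[0,0,-0.04],[0,0,-0.1],[0,0,-0.16],[0,0,-0.2]],"turn":[[0,0,0],[0,0,0],[0,0,0],[0,0,0],[0,0,0],[0,0,0],[0,0,0],[0,0,0],[0,0,0],[0,0,0]],"grip":[-0.4,-0.2,0,0.3,0.6,1,1,1,1,1]}' 20
python3 -m crank '{"dp":[[-0.05,0,-0.03],[-0.05,0,-0.03],[-0.05,0,-0.03],[-0.05,0,-0.03]],"turn":[[0,0,0],[0,0,0],[0,0,0],[0,0,0]],"grip":[1,1,1,1]}' 20
python3 -c "
from h import *
snap('e1'); wrench('e1',(225,20,400,298)); im=viewer.read_camera('scene'); cv2.imwrite('pics/e_scene.png',im)
b=cv2.imread('pics/scene0.png')
e=cv2.imread('pics/e1.png'); cv2.imwrite('pics/e_m.png',np.vstack([cv2.resize(im,(400,300)),cv2.resize(e,(400,300))]))
"
```

```text
time_s: 60.35
tool_pos: [433.5, -349.2, 223.0]
eef_rot: [[0.892, -0.452, 0.002], [-0.452, -0.892, -0.003], [0.003, 0.001, -1.0]]
wrist_force: [1.2, -0.0, -0.1]
grip_width: 1.002
grip_force: 0.0
time_s: 60.85
tool_pos: [388.7, -326.1, 248.5]
eef_rot: [[0.892, -0.452, -0.001], [-0.452, -0.892, 0.002], [-0.002, -0.001, -1.0]]
wrist_force: [0.3, -0.3, 0.4]
grip_width: 1.001
grip_force: 0.0
handle ((368.0378723144531, -315.5845947265625), (22.664485931396484, 54.48639678955078), 61.27339172363281) head ((404.9758605957031, -247.38088989257812), (37.70151901245117, 133.3247528076172), 59.814170837402344) heading 61.56 span 109.8 mid from tail [ 410.3 -237.6] from tip [ 367.3 -317. ]
```

View pics/e_m.png

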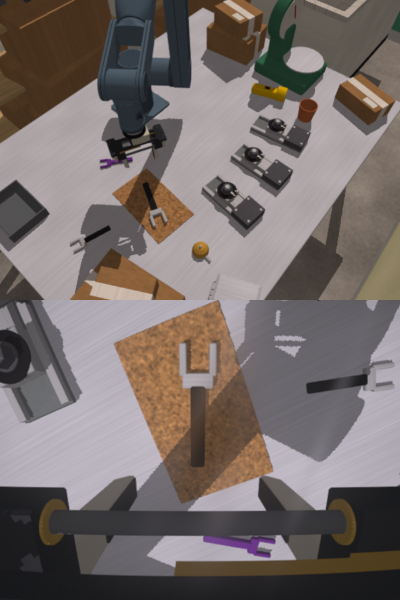

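The wrench lies flat in the middle of the mat (wrist image: tail ≈(315,266), tips ≈(317,67), mat centre ≈(315,165)). Torch, pot and bell look undisturbed. Handing in.

```bash
python3 -c "
from h import *
print(plane(load('e1')[1],[(315,266),(317,67)],20).mean(0)); print(r.close_job())"
```

```text
[ 432.16746403 -347.79399062   20.        ]
the job is handed in; nothing more can be done
None
```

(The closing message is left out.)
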